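Secure sample jars for sea in a folding-crank clamp

ROBOT

A 6-joint arm with a two-finger parallel gripper is mounted at the origin on the work surface. World frame = base frame: x ahead of the robot, y to its left, z up, the work surface at z = 0. Lengths are in mm, angles in rad, forces in N, time in s.
With the tool pointing down it reaches from about 350 to 850 mm from the base axis. Payload 8.1 kg.
Tool frame: the origin (TCP) lies at the very end of the fingers, on their centre line; the grasp point (between the pads) lies 19 mm behind it (arm.grip_depth is the distance from the TCP to the grasp point, in mm); z points along the fingers, y is the line along which they close (so a half turn about z gives the same grasp; the last joint's range is limited). The gripper opens to 93 mm and grips with 3 to 60 N. Pads are 15 mm wide; open, the fingers measure 128 mm over their backs; the gripper's body (75 mm by 188 mm) begins 65 mm behind the grasp point.
Start: joints at [1.072, 0.13, 1.488, -0, 1.523, -0.085], TCP at [241.234, 549.373, 218.635] pointing down, gripper open.
Joint ranges: [-2.96, 2.96], [-0.89, 2.26], [0.02, 2.5], [-1.34, 4.48], [0, 2.73], [-2.66, 2.66]. Speed limits (rad/s): [2.39, 2.39, 2.79, 3.14, 3.14, 3.14].

INTERFACE

Orientations are given as [roll, pitch, yaw] about the fixed x, y, z axes, in that order (R = Rz(yaw) Ry(pitch) Rx(roll)).
In Python, from workcell import arm gives the robot as it stands.
- The arm moves only by the tool play_rows, never from a script. Its argument "moves" is a list of rows, each a list of 5 numbers: the gripper's target within -1 to 1 (fully open at 1, half-way at 0, shut at -1), then the shift along the tool's x, y, z in cm, then the turn about the tool's z in rad. A call has 1 to 20 rows; each row is the pose to reach, as a shift and turn from the pose commanded when the call began, along the tool's axes at that moment; what a row does not reach only later rows make up. A row lasts 1/8 s, in which the tool goes at most 62.5 mm and 10.7 degrees, less where a joint would pass 70% of its speed; a pose out of reach is approached as far as the arm can. A call with a gripper value outside its range is refused whole. The fingers move at their own pace and stop on an object; "newtons" is the grip in N (left out, the last holds). Time passes only in rows, so rows that repeat a pose let the fingers close. It gives the time, the measured TCP pose, the force, the opening and the grip force at its end, in the units of the state.
- arm.read_state(): the state, without advancing time (a new reading comes with each control period).
- arm.grab_frame(name): name is "scene" or "top" or "wrist"; returns (picture, depth): 400x640x3 uint8, red, green, blue; 400x640 float32, mm along the optical axis (not along the pixel's ray), 0 where there is no reading.
- arm.camera_info(name): a dict with "fx", "fy", "cx", "cy" (pixels), "world_from_camera" (4x4, takes a point from camera to world coordinates); the wrist camera has in their place "mount" (4x4, takes a point from camera to tool coordinates, whose origin is the TCP and whose axes are the flange's). Camera axes: x right, y up, looking along -z (the intrinsics and any distortion apply to the point x, -y, -z); pixel columns grow to the right and rows downward; lengths in mm; the calibration is good to about 2 mm. A picture is of the moment at which its call begins: read the wrist's pose just before it. camera_info takes no time and is no camera call.
- arm.sign_off(): hands the job in; it is judged then, once.
The state is a dict: "t": time; "q": joint angles; "dq": joint speeds; "joint_torque": joint torques, N m; "ee_pos": TCP position; "eef_rot": TCP orientation; "ft_force": force on the tool from outside, world axes, zero at the start; "torque": the same for the moment, N m; "grip_width": finger opening in mm; "grip_force": force on a finger pad.
Only numpy, scipy, OpenCV 4.12 (cv2) and the standard library are available. Lean on these libraries where they do the work, as an engineer would, in place of code of your own. Each camera call takes 0.05 s, during which the arm holds its last target. There are 200 camera calls.

TASK

Stow the sample jars for sea: stand every amber jar that is on the bench upright in one row in the clamp's channel, unfold the red crank handle until it stands straight up, and turn the crank clockwise with it until you feel the sprung pad press the row firmly against the end stop, its springs pushed in about half way and never solid. Then fold the handle flat again so that the jars stay clamped, and leave the other glassware alone.

Things in the scene. Friction and masses are not known exactly. Their poses are not given: they have to be found in the camera images.
- rack: Jar clamp fixed on the bench: grey base 96 x 430 x 8 mm with a straight channel between low aluminium walls: inner width 52, walls 5 thick, wall tops at z = 22, floor at z = 8 mm. Origin: centre of the underside. Its y axis runs along the channel (centre line x = 0) from the end stop (face at y = -200 mm) to the green gearbox (90 mm wide, y = 135 to 215, top at z = 60 mm). One row of jars fits.
- rack_end: The clamp's fixed green end stop, a plate 90 x 15 x 62 mm across the channel's -y end, top 70 mm above the bench; origin at the centre of its underside. The row is squeezed against it.
- pad_face (a point): Centre of the face of the blue pad (46 x 46 mm) that looks at the end stop, 38 mm above the bench. The pad rides on springs (1 N per mm, 25 mm of travel) ahead of an aluminium carriage that the crank drives. Unloaded, the face is at y = 76 mm - 12.7 mm x crank angle (rad) in the rack's frame; it starts well back, with room for five jars.
- crank (a joint): Crank angle about its vertical axis, rad; grows CLOCKWISE seen from above, driving the pad to the end stop. Range -0.2 to 13.5. At 0 the arm points along the rack's +x. Turns stiffly (0.2 Nm: 3.3 N at the handle), stays put, holds some 15 N at the pad. Once the pad meets a tight row, the resistance at the handle climbs by 2.7 N per rad until the springs go solid after 2 rad.
- handle (a joint): Fold angle of the red crank handle about its hinge at the arm's outer end, rad: 0 = folded flat over the arm, lying from the hinge inwards across the hub; 1.57 = unfolded, straight up (stop). Stays where it is put (0.09 Nm of friction).
- crank_hub (a point): Point on the crank's vertical axis (y = 175 mm in the rack's frame), 91 mm above the bench, level with the fold hinge. The crank arm is a steel bar 14 mm wide, 8 mm thick, top 80 mm above the bench, from 13 mm behind the axis to 65 mm out; 12 mm free below it down to the gearbox, save for the 22 mm hub.
- fold_hinge (a point): Hinge of the folding handle, 60 mm from the crank axis, 91 mm above the bench; the hinge axis is level and square to the arm.
- handle_tip (a point): Free end of the red handle, 80 mm from the fold hinge on the handle's centre line. The red sleeve, 18 mm in diameter, spans 14 to 80 mm from the hinge and spins freely about the handle's length.
- jar1: Squat amber sample jar, dark sediment in its lower part (so bottom-heavy), paper band, white lid: 46 mm diameter (lid 43 mm, from 46 mm up), 62 mm tall, 0.09 to 0.19 kg; origin at the centre of its underside, z up its axis. Three to five jars are present; absent ones have no pose.
- jar2: Squat amber sample jar, dark sediment in its lower part (so bottom-heavy), paper band, white lid: 46 mm diameter (lid 43 mm, from 46 mm up), 62 mm tall, 0.09 to 0.19 kg; origin at the centre of its underside, z up its axis. Three to five jars are present; absent ones have no pose.
- jar3: Squat amber sample jar, dark sediment in its lower part (so bottom-heavy), paper band, white lid: 46 mm diameter (lid 43 mm, from 46 mm up), 62 mm tall, 0.09 to 0.19 kg; origin at the centre of its underside, z up its axis. Three to five jars are present; absent ones have no pose.
- jar4: Squat amber sample jar, dark sediment in its lower part (so bottom-heavy), paper band, white lid: 46 mm diameter (lid 43 mm, from 46 mm up), 62 mm tall, 0.09 to 0.19 kg; origin at the centre of its underside, z up its axis. Three to five jars are present; absent ones have no pose.
- jar5: Squat amber sample jar, dark sediment in its lower part (so bottom-heavy), paper band, white lid: 46 mm diameter (lid 43 mm, from 46 mm up), 62 mm tall, 0.09 to 0.19 kg; origin at the centre of its underside, z up its axis. Three to five jars are present; absent ones have no pose.
- beaker: Bystander: glass beaker, 70 mm across, 85 mm tall, origin at the centre of its underside; leave it alone.
- cylinder_tall: Bystander: measuring cylinder, 32 mm across, 130 mm tall, on a 62 mm black foot, origin at the centre of its underside; leave it alone.
- reagent: Bystander: white reagent bottle, 60 mm across, 120 mm tall, origin at the centre of its underside; leave it alone.
Not all that is in view belongs to the job. What is shaped like the jar3 but purple is not meant.

How it is judged (in metres and radians):
On the way, in this order (a step that is already met when the one before it is completed fails the run):
1. the handle is unfolded upright before the crank has been turned (value of joint handle above 1.4 rad and distance of fold_hinge from where it was at the start of the episode below 0.025 m), for 0.2 s.
2. with the handle still unfolded, all jars stand in the channel and the pad presses them against the end stop with over 3 N (x of jar1 in the frame of rack between -0.01 and 0.01 m and y of jar1 in the frame of rack between -0.185 and 0.1 m and z of each of jar1, jar2, jar3, jar4, jar5 in the frame of rack below 0.014 m and angle between each of jar1, jar2, jar3, jar4, jar5's own z axis and vertical below 0.12 rad and x of jar2 in the frame of rack between -0.01 and 0.01 m and y of jar2 in the frame of rack between -0.185 and 0.1 m and x of jar3 in the frame of rack between -0.01 and 0.01 m and y of jar3 in the frame of rack between -0.185 and 0.1 m and x of jar4 in the frame of rack between -0.01 and 0.01 m and y of jar4 in the frame of rack between -0.185 and 0.1 m and x of jar5 in the frame of rack between -0.01 and 0.01 m and y of jar5 in the frame of rack between -0.185 and 0.1 m and value of joint handle above 1.1 rad and contact force between rack_end and anything else above 3 N), for 0.3 s.
At the end, for the whole second after the job is handed in: Every jar present stands upright (within 0.12 rad) on the channel floor, on its centre line within 10 mm; the row presses on the end stop with more than 3 N; the handle is folded flat (below 0.2 rad); all at rest (x of jar1 in the frame of rack between -0.01 and 0.01 m and y of jar1 in the frame of rack between -0.185 and 0.1 m and z of each of jar1, jar2, jar3, jar4, jar5 in the frame of rack below 0.014 m and angle between each of jar1, jar2, jar3, jar4, jar5's own z axis and vertical below 0.12 rad and x of jar2 in the frame of rack between -0.01 and 0.01 m and y of jar2 in the frame of rack between -0.185 and 0.1 m and x of jar3 in the frame of rack between -0.01 and 0.01 m and y of jar3 in the frame of rack between -0.185 and 0.1 m and x of jar4 in the frame of rack between -0.01 and 0.01 m and y of jar4 in the frame of rack between -0.185 and 0.1 m and x of jar5 in the frame of rack between -0.01 and 0.01 m and y of jar5 in the frame of rack between -0.185 and 0.1 m and value of joint handle below 0.2 rad and contact force between rack_end and anything else above 3 N and linear speed of each of jar1, jar2, jar3, jar4, jar5 below 0.02 m/s); the robot touches nothing.
It fails at once if the row is crushed: more than 40 N on the end stop (pad springs driven solid) (contact force between rack_end and anything else above 40 N).
It fails at once if bystander beaker shoved more than 3 cm or tipped (distance of beaker from where it was at the start of the episode above 0.03 m or angle between beaker's own z axis and vertical above 0.4 rad).
It fails at once if bystander cylinder_tall shoved more than 3 cm or tipped (distance of cylinder_tall from where it was at the start of the episode above 0.03 m or angle between cylinder_tall's own z axis and vertical above 0.4 rad).
It fails at once if bystander reagent shoved more than 3 cm or tipped (distance of reagent from where it was at the start of the episode above 0.03 m or angle between reagent's own z axis and vertical above 0.4 rad).
Of jar1, jar2, jar3, jar4, jar5 only 3 to 5 are there at a start; the rules pass over those that are not, and their reading is None.
At some moment in a run one of jar1, jar2, jar3, jar4, jar5 may be knocked a few centimetres aside while the robot is not near it.
It also fails if it takes over 210 s, if anything falls off the work surface, if the arm or the gripper's body presses on something with over 40 N, if the wrist force passes 120 N, or if a joint passes its speed limit or range.

## Working session

There is one attempt and no reset: what is moved stays moved. The work goes in short steps, Python scripts to look and compute and a tool call to move; the robot and the scene stay as the last step left them, time stands still between calls to the robot, and variables do not carry over. Pictures are saved under pics/ and viewed, at most 14 in all, crops included, and the job is handed in when it is done.

Besides the shell and the picture viewer there is one more tool, called as name(argument=value, ...) on one line, values as JSON. play_rows: Moves the arm, as the interface text tells. Its arguments: {"type":"object","properties":{"moves":{"type":"array","items":{"type":"array","items":{"type":"number"}}},"newtons":{"type":"number"}},"required":["moves"]}

```bash
mkdir -p pics; ls; cat > h.py <<'E'
import numpy as np, cv2
from workcell import arm
def snap(n,f):
    s=arm.read_state(); p,d=arm.grab_frame(n); cv2.imwrite(f'pics/{f}.png',p[:,:,::-1]); np.savez(f'pics/{f}.npz',p=p,d=d,pos=s['ee_pos'],rot=s['eef_rot']); return p,d,s
E
python3 - <<'E'
from h import *
for n in('scene','top','wrist'): 
    snap(n,n+'0'); print(n,arm.camera_info(n))
print(arm.read_state())
E
```

```text
pics
scene {'fx': 371.0546709117474, 'fy': 371.0546709117474, 'cx': 309.5664423729419, 'cy': 200.20129458935298, 'world_from_camera': array([[-5.94527378e-01, -4.52629418e-01,  6.64577916e-01,
         1.16359703e+03],
       [ 8.03749139e-01, -3.10993638e-01,  5.07218176e-01,
         4.51989038e+02],
       [-2.29023638e-02,  8.35709021e-01,  5.48694737e-01,
         6.29223515e+02],
       [ 0.00000000e+00,  0.00000000e+00,  0.00000000e+00,
         1.00000000e+00]])}
top {'fx': 390.38842094033583, 'fy': 390.38842094033583, 'cx': 324.68160704307587, 'cy': 194.89106972127672, 'world_from_camera': array([[-7.42944309e-03,  9.98509446e-01, -5.40711622e-02,
         4.92910188e+02],
       [-9.99961792e-01, -7.66757966e-03, -4.19801403e-03,
        -6.19249829e+01],
       [-4.60635160e-03,  5.40379073e-02,  9.98528260e-01,
         1.03582171e+03],
       [ 0.00000000e+00,  0.00000000e+00,  0.00000000e+00,
         1.00000000e+00]])}
wrist {'fx': 288.3932905054967, 'fy': 288.3932905054967, 'cx': 318.338619006904, 'cy': 199.75987542692033, 'mount': array([[-2.43588784e-04,  9.59335556
[... 276 characters left out ...]
,
         1.00000000e+00]])}
{'t': 0.15, 'q': array([ 1.07162536e+00,  1.30976238e-01,  1.48902006e+00,  2.13885482e-05,
        1.52305586e+00, -8.54153142e-02]), 'dq': array([ 0.0015685 , -0.00260562, -0.00219365,  0.00036306,  0.0021629 ,
        0.00036235]), 'joint_torque': array([ 4.85440869e-04, -5.60476434e+01, -4.92334342e+01,  7.68398889e-02,
        3.05413711e-02, -1.14561203e-04]), 'ee_pos': array([240.99298458, 548.97891815, 217.84027053]), 'eef_rot': array([-3.14014029e+00, -1.45797690e-04,  2.72783586e+00]), 'ft_force': array([-0.99949426,  0.1201751 , -0.97766942]), 'torque': array([-0.02240073, -0.06108678,  0.01344144]), 'grip_force': 0.0, 'grip_width': 93.13439256830084}
```

View pics/top0.png

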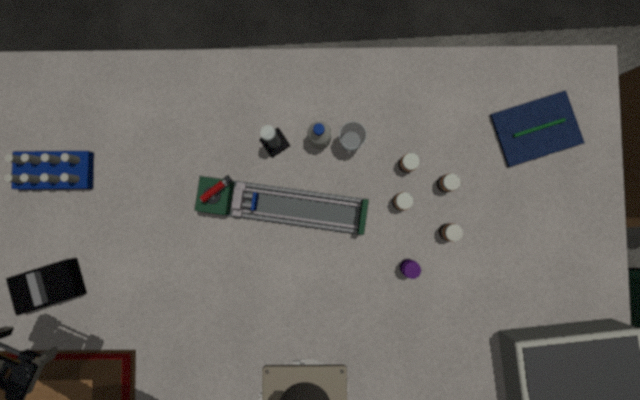

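View pics/scene0.png

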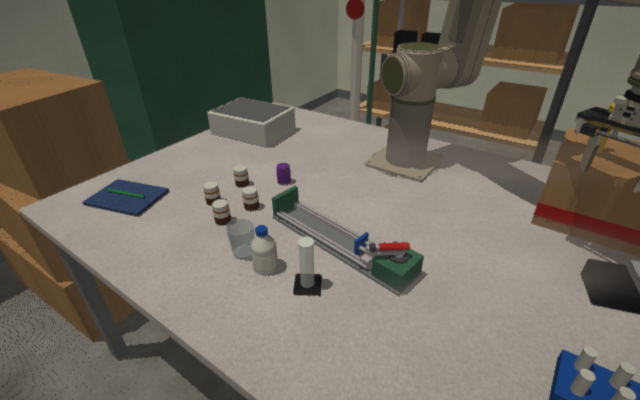

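```bash
cat >> h.py <<'E'
def w(n,u,v,d):
    "world point of pixel at depth d (mm along axis)"
    c=arm.camera_info(n); u,v,d=map(np.asarray,(u,v,d))
    P=np.stack([(u-c['cx'])/c['fx']*d,-(v-c['cy'])/c['fy']*d,-d,np.ones_like(d*1.)],-1)
    return (P@c['world_from_camera'].T)[...,:3]
E
python3 - <<'E'
from h import *
np.set_printoptions(precision=1,suppress=True)
z=np.load('pics/top0.npz');p,d=z['p'],z['d']
V,U=np.mgrid[:400,:640];W=w('top',U,V,d)
for u,v in [(409,162),(448,183),(403,201),(451,232),(410,269)]:
    m=(abs(U-u)<14)&(abs(V-v)<14)&(W[...,2]>54)&(W[...,2]<75)
    print('jar',u,v,m.sum(),W[m].mean(0),np.median(W[m],0), W[m].min(0),W[m].max(0))
for u,v in [(350,140),(319,133),(270,135)]:
    m=(abs(U-u)<25)&(abs(V-v)<25)&(W[...,2]>30)
    print('by',u,v,W[m].min(0),W[m].max(0))
hsv=cv2.cvtColor(p,cv2.COLOR_RGB2HSV)
R=(abs(U-214)<40)&(abs(V-195)<40)
red=R&((hsv[...,0]<8)|(hsv[...,0]>172))&(hsv[...,1]>150)&(hsv[...,2]>70)
Q=W[red];print('red',len(Q),Q.mean(0),Q.min(0),Q.max(0))
e=np.linalg.svd(Q[:,:2]-Q[:,:2].mean(0),full_matrices=False)[2][0];t=(Q[:,:2]-Q[:,:2].mean(0))@e;print(e,t.min(),t.max())
g=(U>190)&(U<375)&(V>160)&(V<245)&(hsv[...,0]>50)&(hsv[...,0]<90)&(hsv[...,1]>100)
gb=g&(U<240)&(W[...,2]>50)&(W[...,2]<66);ge=g&(U>340)&(W[...,2]>62)&(W[...,2]<76)
for n,m in(('gear',gb),('end',ge)):
    q=W[m][:,:2].astype(np.float32); print(n,len(q),np.median(W[m],0),cv2.minAreaRect(q))
b=R&0
bl=(U>235)&(U<265)&(V>185)&(V<220)&(hsv[...,0]>100)&(hsv[...,0]<125)&(hsv[...,1]>150)
print('pad',bl.sum(),W[bl].mean(0),W[bl].min(0),W[bl].max(0))
im=cv2.resize(p[150:250,190:380],None,fx=4.2,fy=4.2,interpolation=cv2.INTER_CUBIC);cv2.imwrite('pics/c1.png',im[:,:,::-1])
s=np.load('pics/scene0.npz')['p'][150:300,190:430];cv2.imwrite('pics/c2.png',cv2.resize(s,None,fx=3.3,fy=3.3,interpolation=cv2.INTER_CUBIC)[:,:,::-1])
E
```

```text
jar 409 162 234 [ 629.8 -273.3   62. ] [ 629.4 -273.    62.1] [ 609.5 -295.8   54.3] [ 649.5 -253.    67.6]
jar 448 183 237 [ 577.5 -373.8   62.2] [ 577.9 -373.8   62.3] [ 557.7 -394.2   54.1] [ 598.2 -353.7   66.4]
jar 403 201 234 [ 531.  -255.6   61.9] [ 531.3 -255.5   61.9] [ 511.3 -276.1   54.3] [ 551.5 -235.5   67.4]
jar 451 232 243 [ 451.3 -376.3   62.1] [ 451.  -375.9   62.4] [ 431.  -398.5   54.6] [ 470.8 -356.6   67.1]
jar 410 269 243 [ 359.9 -271.8   62.1] [ 360.4 -271.9   62.1] [ 338.4 -292.6   54.2] [ 380.3 -251.4   69.1]
by 350 140 [ 492.9 -161.    30.2] [ 728.3  -61.9 1035.8]
by 319 133 [ 492.9 -106.4   30.1] [ 729.5  -14.4 1035.8]
by 270 135 [492.9 -61.9  31.7] [ 708.6   93.  1035.8]
red 168 [555.  214.5  97.6] [531.4 188.5  89.8] [579.  241.8 103.3]
[-0.6  0.8] -31.10782915197424 31.948125084804776
gear 265 [532.4 217.5  59.3] ((545.94287109375, 222.0867462158203), (74.33393859863281, 82.07339477539062), 80.7535629272461)
end 76 [ 487.4 -149.5   69.9] ((489.89019775390625, -149.77432250976562), (10.777621269226074, 80.28389739990234), 81.44999694824219)
pad 67 [531.5 120.2  53.9] [511.8 115.7  31. ] [551.9 126.4  63.4]
```

View pics/c1.png

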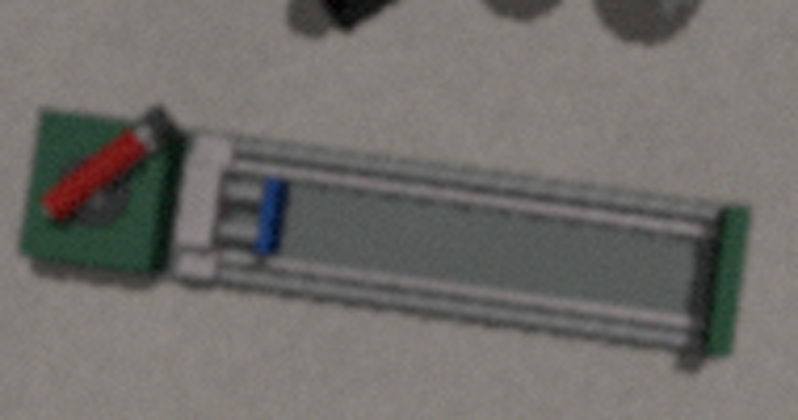

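View pics/c2.png

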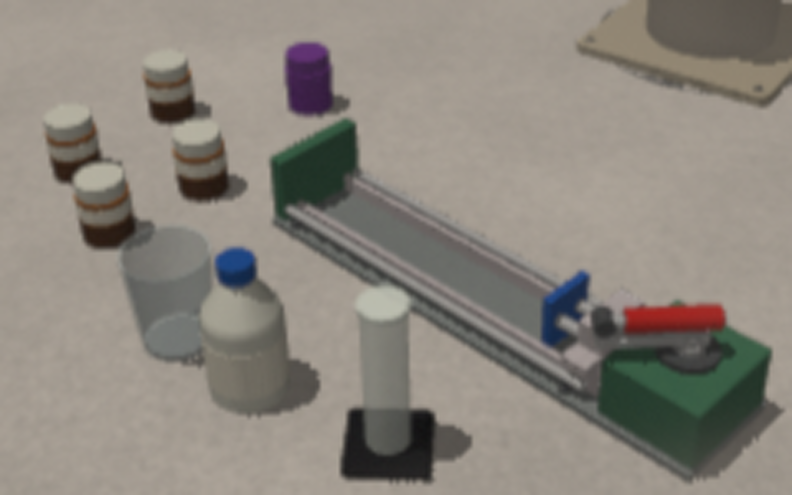

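play_rows(moves=[[1,-41.6,-25.3,-2.2,1.3],[1,-41.6,-25.3,-2.2,1.3],[1,-41.6,-25.3,-2.2,1.3],[1,-41.6,-25.3,-2.2,1.3],[1,-41.6,-25.3,-2.2,1.3],[1,-41.6,-25.3,-2.2,1.3],[1,-41.6,-25.3,-2.2,1.3],[1,-41.6,-25.3,-2.2,1.3],[1,-41.6,-25.3,-2.2,1.3],[1,-41.6,-25.3,-2.2,1.3],[1,-41.6,-25.3,-2.2,1.3],[1,-41.6,-25.3,-2.2,1.3]])

```text
t: 1.65
ee_pos: [519.9, 151.5, 240.6]
eef_rot: [-3.142, -0.0, 1.43]
ft_force: [-0.0, 0.3, -0.3]
grip_width: 92.8
grip_force: 0.0
```

```bash
python3 - <<'E'
from h import *
p,d,s=snap('wrist','w1'); print(s['ee_pos'],s['eef_rot'],s['ft_force'])
snap('scene','scene1')
E
```

```text
[519.85132978 151.53784564 240.62676978] [-3.14151020e+00 -6.71548396e-05  1.42962179e+00] [-0.01514573  0.29549424 -0.3117336 ]
```

View pics/w1.png

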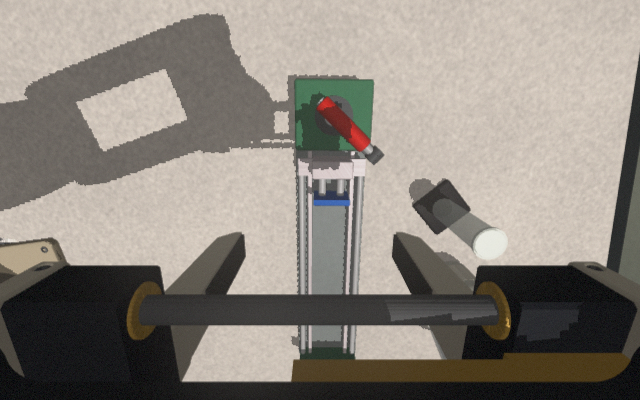

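play_rows(moves=[[1,-21,-1.5,0,0],[1,-21,-1.5,0,0],[1,-21,-1.5,0,0],[1,-21,-1.5,0,0],[1,-21,-1.5,0,0],[1,-21,-1.5,0,0]])

```text
t: 2.5
ee_pos: [475.8, -54.4, 240.7]
eef_rot: [3.141, -0.0, 1.428]
ft_force: [1.0, -0.7, -0.4]
grip_width: 93.0
grip_force: 0.0
```

```bash
python3 - <<'E'
from h import *
p,d,s=snap('wrist','w2'); print(s['ee_pos'],s['eef_rot'],s['ft_force'])
E
```

```text
[475.8086603  -54.41849923 240.74027133] [ 3.14137542e+00 -4.64469980e-04  1.42822733e+00] [ 1.04940303 -0.69246218 -0.4362408 ]
```

View pics/w2.png

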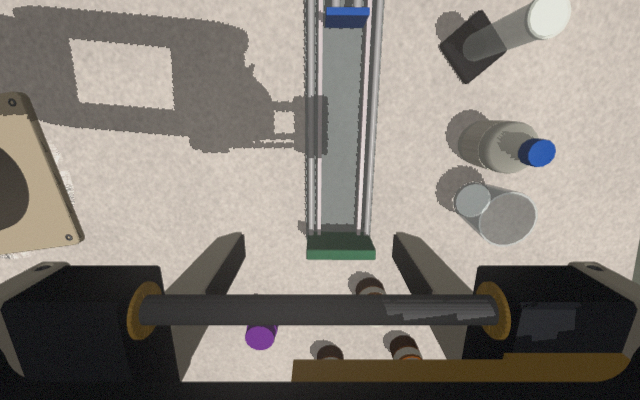

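```bash
cat >> h.py <<'E'
from scipy.spatial.transform import Rotation as Rt
def ww(f):
    "world map of wrist frame file"
    z=np.load(f'pics/{f}.npz');d=z['d'];c=arm.camera_info('wrist');V,U=np.mgrid[:400,:640]
    P=np.stack([(U-c['cx'])/c['fx']*d,-(V-c['cy'])/c['fy']*d,-d,np.ones_like(d)],-1)@c['mount'].T
    W=P[...,:3]@Rt.from_euler('xyz',z['rot']).as_matrix().T+z['pos']; W[d==0]=np.nan
    return z['p'],W,U,V
E
python3 - <<'E'
from h import *
np.set_printoptions(precision=1,suppress=True)
def rackfit(p,W,U,V,box,name):
    hsv=cv2.cvtColor(p,cv2.COLOR_RGB2HSV); x0,x1,y0,y1=box; B=(U>x0)&(U<x1)&(V>y0)&(V<y1)
    g=B&(hsv[...,0]>50)&(hsv[...,0]<90)&(hsv[...,1]>80)
    for n,lo,hi in(('gear',52,66),('end',63,76)):
        m=g&(W[...,2]>lo)&(W[...,2]<hi)&((W[...,1]>100) if n=='gear' else (W[...,1]<0))
        if m.sum()>30: print(name,n,m.sum(),np.nanmedian(W[m],0),cv2.minAreaRect(W[m][:,:2].astype(np.float32)))
    bl=B&(hsv[...,0]>105)&(hsv[...,0]<125)&(hsv[...,1]>150)&(W[...,2]>50)&(W[...,2]<75)
    if bl.sum()>5: print(' pad top',bl.sum(),np.median(W[bl],0),W[bl].min(0),W[bl].max(0))
    # floor: centreline by slices along nominal axis
    a=np.radians(82);ey=np.array([np.cos(a),np.sin(a)]);ex=np.array([ey[1],-ey[0]])
    o=np.array([515,37]);q=W[...,:2]-o;xx=q@ex;yy=q@ey
    for lo,hi,nm in((5,11.5,'floor'),(18,26,'wall')):
        r=[]
        for k in range(-180,80,20):
            m=B&(W[...,2]>lo)&(W[...,2]<hi)&(abs(yy-k)<10)&(abs(xx)<38)&(hsv[...,1]<70)
            if m.sum()>20: r.append((k,np.percentile(xx[m],2),np.percentile(xx[m],98),m.sum()))
        print(nm);print(np.array(r))
    red=B&((hsv[...,0]<8)|(hsv[...,0]>172))&(hsv[...,1]>150)&(W[...,2]>85)
    if red.sum()>20:
        Q=W[red];c,s,t=cv2.minAreaRect(Q[:,:2].astype(np.float32)),0,0;print(' red',red.sum(),np.median(Q,0),c)
for f,b in(('w1',(285,400,70,290)),('w2',(295,385,0,265))):
    rackfit(*ww(f),b,f)
z=np.load('pics/top0.npz');V,U=np.mgrid[:400,:640]
rackfit(z['p'],w('top',U,V,z['d']),U,V,(190,375,165,245),'top')
# bystanders
p,W,U,V=ww('w2')
for n,b in(('cyl',(430,580,0,90)),('reag',(445,560,105,180)),('beak',(440,545,175,250))):
    m=(U>b[0])&(U<b[1])&(V>b[2])&(V<b[3])&(W[...,2]>15)
    print(n,np.percentile(W[m],[2,98],axis=0).ravel())
p,W,U,V=ww('w1');cv2.imwrite('pics/c3.png',cv2.resize(p[60:220,260:420],None,fx=3.7,fy=3.7,interpolation=cv2.INTER_CUBIC)[:,:,::-1])
E
```

```text
w1 gear 2257 [560.5 247.3  60.4] ((546.8960571289062, 225.76171875), (76.78633880615234, 87.2437744140625), 81.53028869628906)
 pad top 177 [531.5 122.8  61.6] [509.8 116.2  59.1] [552.7 128.8  63.1]
floor
[[-80.  -32.3  32.9  75. ]
 [-60.  -32.8  36.6 426. ]
 [-40.  -32.6  37.1 455. ]
 [-20.  -32.2  29.3 445. ]
 [  0.  -31.9  37.5 465. ]
 [ 20.  -31.6  29.8 485. ]
 [ 40.  -31.3  30.5 499. ]
 [ 60.  -31.   30.2 416. ]]
wall
[[-60.  -36.8  33.5  72. ]
 [-40.  -37.9  34.4 126. ]
 [-20.  -37.6  33.9 124. ]
 [  0.  -37.2  34.7 146. ]
 [ 20.  -36.9  34.4 148. ]
 [ 40.  -37.9  35.  171. ]
 [ 60.  -37.5  35.5 174. ]]
 red 972 [554.9 216.4  99.2] ((555.2761840820312, 215.68923950195312), (16.333045959472656, 64.88267517089844), 38.195770263671875)
w2 end 530 [ 492.1 -152.2   70.6] ((490.98211669921875, -151.7619171142578), (12.463876724243164, 85.34033966064453), 81.57783508300781)
 pad top 303 [531.3 122.1  61.4] [510.  116.   59.3] [553.4 128.9  63.8]
floor
[[-180.   -33.1   36.6  365. ]
 [-160.   -33.    37.1  533. ]
 [-140.   -32.8   36.6  548. ]
 [-120.   -32.7   36.9  579. ]
 [-100.   
[... 1405 characters left out ...]
.   -28.4   31.4  145. ]]
wall
[[-180.   -37.1   33.9   34. ]
 [-160.   -37.6   35.    48. ]
 [-140.   -37.4   35.3   50. ]
 [-120.   -37.2   35.4   47. ]
 [-100.   -37.5   35.5   50. ]
 [ -80.   -37.2   35.7   47. ]
 [ -60.   -37.5   35.6   47. ]
 [ -40.   -37.6   35.7   50. ]
 [ -20.   -37.5   35.9   52. ]
 [   0.   -37.6   36.1   51. ]
 [  20.   -37.5   36.2   51. ]
 [  40.   -37.4   36.5   51. ]
 [  60.   -37.1   36.7   54. ]]
 red 170 [555.1 215.   97.9] ((555.5709838867188, 215.55239868164062), (15.948617935180664, 63.259246826171875), 39.34089279174805)
cyl [673.4  59.7  21.4 704.7  88.3 131.7]
reag [670.3 -67.8  20.6 711.4 -15.1 121.3]
beak [ 658.8 -158.    17.9  723.5  -94.1   86.1]
```

View pics/c3.png

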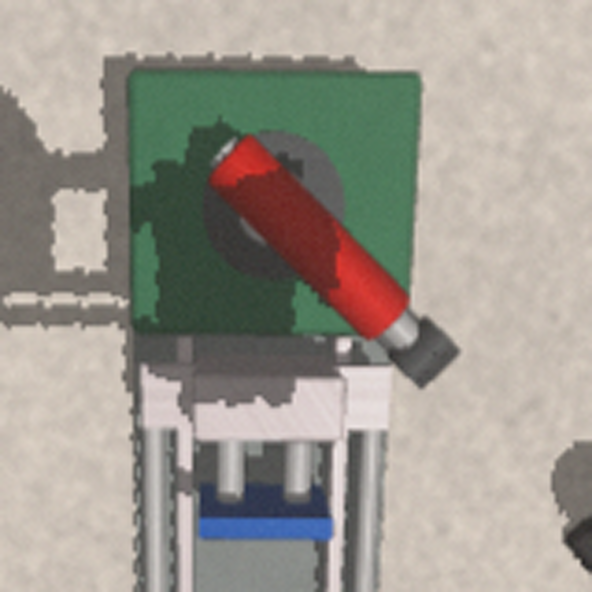

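```bash
cat >> h.py <<'E'
ey=np.array([.1466,.9892]);ex=np.array([.9892,-.1466]);O=np.array([521.3,53.2])
def rack(x,y): return O+x*ex+y*ey
E
python3 - <<'E'
from h import *
np.set_printoptions(precision=1,suppress=True,linewidth=220)
z=np.load('pics/top0.npz');V,U=np.mgrid[:400,:640]
for f in('w2','w1','top'):
    p,W,U,V=ww(f) if f!='top' else (z['p'],w('top',U,V,z['d']),U,V)
    q=W[...,:2]-O;x=q@ex;y=q@ey;g=p.mean(-1)
    for k in (-150,-60,30):
        m=(abs(y-k)<25)
        print(f,k,'z');print(np.array([[c,np.median(W[m&(abs(x-c)<1.2)][:,2]) ,g[m&(abs(x-c)<1.2)].mean()] for c in range(-56,57,2) if (m&(abs(x-c)<1.2)).sum()>3]).T)
E
```

```text
w2 -150 z
[[-56.  -54.  -52.  -50.  -48.  -46.  -44.  -42.  -40.  -38.  -36.  -34.  -32.  -30.  -28.  -26.  -24.  -22.  -20.  -18.  -16.  -14.  -12.  -10.   -8.   -6.   -4.   -2.    0.    2.    4.    6.    8.   10.   12.   14.
   16.   18.   20.   22.   24.   26.   28.   30.   32.   34.   36.   38.   40.   42.   44.   46.   48.   50.   52.   54.   56. ]
 [  0.3   0.3   0.5   0.6   7.    8.6  22.   24.   24.5  23.6  21.3   8.4   8.3  22.8  22.6   9.2   8.6   8.4   8.5   8.6   8.4   8.5   8.5   8.4   8.5   8.4   8.5   8.5   8.4   8.5   8.6   8.5   8.5   8.4   8.4   8.5
    8.5   8.6   8.5   8.4   8.4  16.   22.7  22.5  21.9   8.6  10.   23.6  24.5  23.9  22.9   8.7   8.5   0.7   0.5   0.7   0.6]
 [193.2 194.  194.8 149.7 116.   96.5 105.5 166.2 190.5 162.1 142.3  97.8 117.2 214.4 211.1 179.  138.9 138.9 138.9 138.6 138.7 138.6 138.2 138.5 138.5 138.7 138.7 138.7 138.7 138.7 138.9 138.7 138.8 138.7 138.9 138.9
  139.1 138.8 137.8 118.2  85.3 134.6 221.  204.4 158.4  94.5  99.7 139.2 190.5 169.7 148.8 144.4 155.6 180.2 189.6 190.8 190.4]]
w2 -60 z
[[-56.  -54.  -52.  -50.  -48.  -46.  -4
[... 7633 characters left out ...]
56. ]
 [ -0.7  -0.6  -0.7   0.7   0.2   6.4   7.4  18.   23.   24.   22.8  19.6   9.1   8.2  22.4  21.5  10.8   8.3   8.1   8.    6.8   8.1   7.2   8.    8.1   6.3   7.3   7.1   7.6   7.5   7.6   8.4   7.2   7.7   7.9   7.4
    7.7   8.2   7.7   8.1   8.5   8.1  19.8  21.8  21.    8.6   7.9  17.7  23.9  23.3  23.1  20.5   7.2   5.3   0.8  -0.4   0.2]
 [124.5 124.1 120.8 112.   95.2  77.7  79.2  86.3 100.7 105.2  97.   86.1  87.  100.5 112.2 112.6 103.6  92.3  88.5  87.5  87.5  87.8  87.8  88.   87.4  88.   88.1  88.7  88.2  87.8  87.3  88.8  87.9  87.1  88.2  87.6
   87.5  87.3  85.6  78.7  77.5  87.8 105.6 113.7 106.8  88.4  75.2  84.5 100.5 106.5 102.  101.5 104.4 111.9 118.8 123.7 125.3]]
```

```bash
cat >> h.py <<'E'
def plan(wps):
    s=arm.read_state();p=s['ee_pos'];y=s['eef_rot'][2];c,n=np.cos(y),np.sin(y)
    print('at',p.round(1),round(y,3),'w',round(s['grip_width'],1),'F',s['ft_force'].round(1),'t',s['t'])
    for t in wps:
        d=np.array(t[:3])-p;yy=t[3] if len(t)>3 else y
        print(t,'->',round((d[0]*c+d[1]*n)/10,2),round((d[0]*n-d[1]*c)/10,2),round(-d[2]/10,2),round((y-yy+np.pi)%(2*np.pi)-np.pi,3))
def jars(f=[0]):
    p,d=arm.grab_frame('top');V,U=np.mgrid[:400,:640];W=w('top',U,V,d);h=cv2.cvtColor(p,cv2.COLOR_RGB2HSV)
    m=((W[...,2]>52)&(W[...,2]<85)&(h[...,1]<90)&(h[...,2]>95)).astype(np.uint8)
    n,l,st,ce=cv2.connectedComponentsWithStats(m)
    for i in range(1,n):
        if 80<st[i,4]<500:
            q=W[l==i];print('white',ce[i].round(),st[i,4],q.mean(0).round(1),'rack',((q.mean(0)[:2]-O)@np.array([ex,ey]).T).round(1))
    return p
E
python3 - <<'E'
from h import *
jars()
plan([(531,-255.6,130,1.424),(531,-255.6,20,1.424)])
E
```

```text
white [322. 131.] 110 [703.3 -51.8  79.1] rack [195.4 -77.2]
white [410. 161.] 234 [ 629.8 -273.5   61.9] rack [ 155.2 -307.2]
white [451. 181.] 230 [ 577.6 -374.3   62.2] rack [ 118.3 -414.7]
white [237. 198.] 176 [539.6 161.6  61.6] rack [  2.2 109.9]
white [404. 200.] 238 [ 531.  -255.5   62. ] rack [  54.8 -304. ]
white [454. 232.] 232 [ 451.  -376.9   62.2] rack [  -6.5 -435.7]
white [ 34. 289.] 234 [320.  659.   68.6] rack [-287.9  569.7]
at [475.9 -54.1 240.6] 1.429 w 93.0 F [-0.   0.1  1.3] t 2.6
(531, -255.6, 130, 1.424) -> -19.18 8.3 11.06 0.005
(531, -255.6, 20, 1.424) -> -19.18 8.3 22.06 0.005
```

play_rows(moves=[[1,-19.2,8.3,11.1,0.005],[1,-19.2,8.3,11.1,0.005],[1,-19.2,8.3,11.1,0.005],[1,-19.2,8.3,11.1,0.005],[1,-19.2,8.3,11.1,0.005],[1,-19.2,8.3,16,0.005],[1,-19.2,8.3,20,0.005],[1,-19.2,8.3,22.1,0.005],[1,-19.2,8.3,22.1,0.005],[-1,-19.2,8.3,22.1,0.005],[-1,-19.2,8.3,22.1,0.005],[-1,-19.2,8.3,22.1,0.005],[-1,-19.2,8.3,22.1,0.005],[-1,-19.2,8.3,22.1,0.005]], newtons=20)

```text
t: 4.35
ee_pos: [530.4, -257.2, 19.8]
eef_rot: [3.141, 0.0, 1.423]
ft_force: [-0.2, 0.8, -0.2]
grip_width: 47.8
grip_force: 0.7
```

```bash
python3 - <<'E'
from h import *
a=rack(.4,-175);print(arm.read_state()['grip_force'])
plan([(531,-255.6,130,1.424),(*a,130,1.424),(*a,29,1.424)])
E
```

```text
0.7381721958518028
at [ 530.4 -257.2   19.8] 1.423 w 47.8 F [-0.2  0.8 -0.2] t 4.35
(531, -255.6, 130, 1.424) -> 0.17 0.03 -11.02 -0.001
(np.float64(496.04067999999995), np.float64(-119.96863999999998), 130, 1.424) -> 13.07 -5.43 -11.02 -0.001
(np.float64(496.04067999999995), np.float64(-119.96863999999998), 29, 1.424) -> 13.07 -5.43 -0.92 -0.001
```

play_rows(moves=[[-1,0,0,0,0],[-1,0,0,0,0],[-1,0,0,-3,0],[-1,0,0,-7,0],[-1,0,0,-11,0],[-1,0,0,-11,0]])

```text
t: 5.1
ee_pos: [532.8, -258.5, 133.9]
eef_rot: [3.135, 0.003, 1.423]
ft_force: [0.6, 0.9, -0.9]
grip_width: 45.8
grip_force: 20.0
```

play_rows(moves=[[-1,5,-2,0,0],[-1,10,-4,0,0],[-1,13,-5.4,0,0],[-1,13,-5.4,0,0],[-1,13,-5.4,3,0],[-1,13,-5.4,6,0],[-1,13,-5.4,8,0],[-1,13,-5.4,8.5,0]])

```text
t: 6.1
ee_pos: [494.5, -120.8, 42.1]
eef_rot: [-3.137, -0.001, 1.422]
ft_force: [0.3, -0.5, -1.9]
grip_width: 45.7
grip_force: 20.0
```

```bash
python3 - <<'E'
from h import *
p=jars(); snap('wrist','w3')
a=rack(.4,-175)
plan([(*a,45,1.424),(*a,29,1.424)])
im=np.load('pics/w3.npz')['p'];cv2.imwrite('pics/w3c.png',cv2.resize(im[150:400,150:500],None,fx=2,fy=2)[:,:,::-1])
E
```

```text
white [410. 161.] 230 [ 629.9 -273.5   61.9] rack [ 155.3 -307.2]
white [451. 181.] 232 [ 577.6 -374.2   62.3] rack [ 118.4 -414.5]
white [237. 198.] 172 [539.6 161.9  61.3] rack [  2.1 110.2]
white [454. 232.] 231 [ 451.  -377.1   62.3] rack [  -6.5 -436. ]
white [ 34. 289.] 227 [319.7 658.7  69. ] rack [-288.2  569.4]
at [ 495.6 -120.9   43.8] 1.422 w 45.7 F [-0.1  0.   0.4] t 6.2
(np.float64(496.04067999999995), np.float64(-119.96863999999998), 45, 1.424) -> 0.1 0.03 -0.12 -0.002
(np.float64(496.04067999999995), np.float64(-119.96863999999998), 29, 1.424) -> 0.1 0.03 1.48 -0.002
```

View pics/w3c.png

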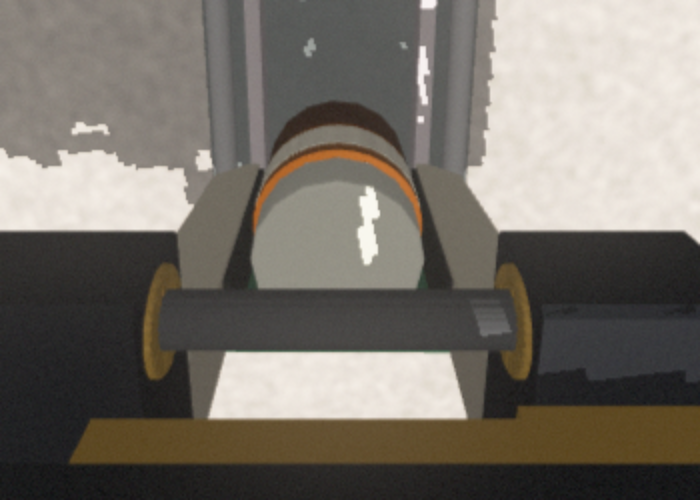

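play_rows(moves=[[-1,0.1,0,0.7,0],[-1,0.1,0,1.2,0],[-1,0.1,0,1.4,0],[-1,0.1,0,1.4,0],[-1,0.1,0,1.4,0]])

```text
t: 6.82
ee_pos: [496.5, -119.6, 30.9]
eef_rot: [3.141, 0.0, 1.423]
ft_force: [-0.5, 0.5, -1.1]
grip_width: 45.5
grip_force: 20.0
```

play_rows(moves=[[0,0,0,0,0],[0,0,0,0,0],[0.5,0,0,0,0],[1,0,0,-3,0],[1,0,0,-9,0],[1,0,0,-12,0],[1,0,0,-12,0]])

```text
t: 7.7
ee_pos: [498.5, -120.4, 154.1]
eef_rot: [3.135, 0.001, 1.423]
ft_force: [0.2, 0.8, -1.3]
grip_width: 90.9
grip_force: 0.0
```

```bash
python3 - <<'E'
from h import *
jars(); plan([(577.6,-374.2,130,1.424),(577.6,-374.2,20,1.424)])
E
```

```text
white [322. 131.] 109 [704.2 -51.9  79.4] rack [196.3 -77.2]
white [410. 161.] 232 [ 629.8 -273.4   62.1] rack [ 155.2 -307.2]
white [451. 181.] 233 [ 577.6 -374.2   62.3] rack [ 118.3 -414.5]
white [237. 198.] 174 [539.5 161.8  61.1] rack [  2.1 110.1]
white [454. 232.] 235 [ 450.9 -377.1   62.3] rack [  -6.5 -435.9]
white [ 34. 289.] 239 [319.6 658.3  69.1] rack [-288.2  569. ]
at [ 497.2 -119.9  151.8] 1.423 w 91.6 F [ 0.1 -0.7 -0.7] t 7.75
(577.6, -374.2, 130, 1.424) -> -23.97 11.7 2.18 -0.001
(577.6, -374.2, 20, 1.424) -> -23.97 11.7 13.18 -0.001
```

play_rows(moves=[[1,-24,11.7,2.2,0],[1,-24,11.7,2.2,0],[1,-24,11.7,2.2,0],[1,-24,11.7,2.2,0],[1,-24,11.7,2.2,0],[1,-24,11.7,2.2,0],[1,-24,11.7,7,0],[1,-24,11.7,11,0],[1,-24,11.7,13.2,0],[1,-24,11.7,13.2,0],[-1,-24,11.7,13.2,0],[-1,-24,11.7,13.2,0],[-1,-24,11.7,13.2,0],[-1,-24,11.7,13.2,0],[-1,-24,11.7,13.2,0],[-1,-24,11.7,13.2,0],[-1,-24,11.7,13.2,0],[-1,-24,11.7,10,0],[-1,-24,11.7,5,0],[-1,-24,11.7,1,0]])

```text
t: 10.25
ee_pos: [576.7, -374.3, 142.2]
eef_rot: [3.141, 0.0, 1.423]
ft_force: [0.8, -0.3, -0.2]
grip_width: 45.5
grip_force: 20.0
```

```bash
python3 - <<'E'
from h import *
jars();a=rack(.4,-126); plan([(*a,140,1.424),(*a,44,1.424),(*a,30,1.424)])
E
```

```text
white [321. 131.] 129 [702.3 -50.2  79.5] rack [194.2 -75.8]
white [353. 132.] 179 [ 701.6 -129.8   73. ] rack [ 205.1 -154.6]
white [410. 161.] 234 [ 629.8 -273.2   62. ] rack [ 155.2 -307. ]
white [237. 198.] 180 [539.5 161.8  61. ] rack [  2.1 110.1]
white [349. 214.] 257 [ 498.2 -118.4   68.6] rack [   2.3 -173.1]
white [ 34. 289.] 254 [319.9 658.5  68.9] rack [-288.   569.2]
at [ 579.2 -376.   149.3] 1.423 w 45.7 F [ 1.5 -1.8  3.5] t 10.3
(np.float64(503.2240799999999), np.float64(-71.49784), 140, 1.424) -> 29.0 -12.0 0.93 -0.001
(np.float64(503.2240799999999), np.float64(-71.49784), 44, 1.424) -> 29.0 -12.0 10.53 -0.001
(np.float64(503.2240799999999), np.float64(-71.49784), 30, 1.424) -> 29.0 -12.0 11.93 -0.001
```

play_rows(moves=[[-1,6,-2.5,0,0],[-1,12,-5,0,0],[-1,18,-7.5,0,0],[-1,24,-10,0,0],[-1,28.9,-11.9,0,0],[-1,28.9,-11.9,0,0],[-1,28.9,-11.9,4,0],[-1,28.9,-11.9,8,0],[-1,28.9,-11.9,9,0],[-1,28.9,-11.9,9,0],[-1,28.9,-11.9,9,0]])

```text
t: 11.68
ee_pos: [503.0, -71.5, 52.5]
eef_rot: [3.139, 0.0, 1.422]
ft_force: [-0.3, -0.6, -0.2]
grip_width: 45.5
grip_force: 20.0
```

```bash
python3 - <<'E'
from h import *
a=rack(.4,-126); plan([(*a,30,1.424)])
E
```

```text
at [503.  -71.5  52.5] 1.422 w 45.5 F [-0.3 -0.6 -0.2] t 11.675
(np.float64(503.2240799999999), np.float64(-71.49784), 30, 1.424) -> 0.0 0.02 2.25 -0.002
```

play_rows(moves=[[-1,0.2,0,1,0],[-1,0.2,0,1.8,0],[-1,0.2,0,2.3,0],[-1,0.2,0,2.3,0],[-1,0.2,0,2.3,0],[0,0.2,0,2.3,0],[0,0.2,0,2.3,0],[0.5,0.2,0,2.3,0],[1,0.2,0,-1,0],[1,0.2,0,-7,0],[1,0.2,0,-8,0],[1,0.2,0,-8,0]])

```text
t: 13.18
ee_pos: [502.6, -69.1, 131.5]
eef_rot: [3.139, 0.0, 1.423]
ft_force: [-0.1, 0.3, -0.9]
grip_width: 90.8
grip_force: 0.0
```

```bash
python3 - <<'E'
from h import *
jars(); plan([(629.8,-273.3,130,1.424),(629.8,-273.3,20,1.424)])
E
```

```text
white [322. 130.] 99 [705.6 -52.8  79.2] rack [197.8 -77.9]
white [410. 161.] 233 [ 629.8 -273.4   62. ] rack [ 155.2 -307.2]
white [237. 198.] 172 [539.6 162.   61.1] rack [  2.2 110.3]
white [454. 232.] 234 [ 451.  -377.2   62.2] rack [  -6.5 -436. ]
white [ 34. 289.] 235 [319.7 658.5  68.9] rack [-288.2  569.2]
at [501.5 -68.8 129.9] 1.423 w 91.9 F [ 0.5  0.1 -1. ] t 13.225
(629.8, -273.3, 130, 1.424) -> -18.33 15.7 -0.01 -0.001
(629.8, -273.3, 20, 1.424) -> -18.33 15.7 10.99 -0.001
```

play_rows(moves=[[1,-18.3,15.7,0,0],[1,-18.3,15.7,0,0],[1,-18.3,15.7,0,0],[1,-18.3,15.7,0,0],[1,-18.3,15.7,0,0],[1,-18.3,15.7,0,0],[1,-18.3,15.7,5,0],[1,-18.3,15.7,9,0],[1,-18.3,15.7,11,0],[1,-18.3,15.7,11,0],[-1,-18.3,15.7,11,0],[-1,-18.3,15.7,11,0],[-1,-18.3,15.7,11,0],[-1,-18.3,15.7,11,0],[-1,-18.3,15.7,11,0],[-1,-18.3,15.7,11,0],[-1,-18.3,15.7,11,0],[-1,-18.3,15.7,8,0],[-1,-18.3,15.7,3,0],[-1,-18.3,15.7,-1,0]])

```text
t: 15.72
ee_pos: [630.3, -273.0, 142.2]
eef_rot: [3.141, 0.0, 1.423]
ft_force: [0.5, -1.1, -0.9]
grip_width: 45.8
grip_force: 20.0
```

```bash
python3 - <<'E'
from h import *
jars();a=rack(.4,-74); plan([(*a,140,1.424),(*a,30,1.424)])
E
```

```text
white [321. 132.] 130 [701.3 -49.2  79. ] rack [193.  -74.9]
white [355. 128.] 153 [ 711.1 -134.3   71.8] rack [ 215.3 -157.6]
white [237. 198.] 182 [539.5 161.8  61.1] rack [  2.1 110.1]
white [328. 211.] 191 [505.4 -65.1  68.4] rack [   1.6 -119.4]
white [349. 214.] 221 [ 496.3 -118.8   69.4] rack [   0.5 -173.8]
white [452. 230.] 135 [ 455.8 -372.    62.2] rack [  -2.4 -430.2]
white [ 34. 289.] 257 [319.7 658.6  68.9] rack [-288.2  569.3]
at [ 633.  -274.4  149.3] 1.423 w 45.7 F [ 2.3 -1.4  4.3] t 15.775
(np.float64(510.8472799999999), np.float64(-20.059439999999995), 140, 1.424) -> 23.36 -15.83 0.93 -0.001
(np.float64(510.8472799999999), np.float64(-20.059439999999995), 30, 1.424) -> 23.36 -15.83 11.93 -0.001
```

play_rows(moves=[[-1,5,-3.3,0,0],[-1,10,-6.6,0,0],[-1,15,-9.9,0,0],[-1,20,-13.3,0,0],[-1,23.4,-15.5,0,0],[-1,23.4,-15.5,0,0],[-1,23.4,-15.5,4,0],[-1,23.4,-15.5,8,0],[-1,23.4,-15.5,9,0],[-1,23.4,-15.5,9,0],[-1,23.4,-15.5,9,0]])

```text
t: 17.15
ee_pos: [512.9, -19.2, 52.5]
eef_rot: [3.139, 0.0, 1.422]
ft_force: [-0.3, 0.5, -0.7]
grip_width: 45.6
grip_force: 20.0
```

```bash
python3 - <<'E'
from h import *
a=rack(.4,-73); plan([(*a,30,1.424)]);p,d,s=snap('wrist','w4');jars()
p,W,U,V=ww('w4');q=W[...,:2]-O;x=q@ex;y=q@ey
m=(W[...,2]>60)&(W[...,2]<75)&(abs(x)<30);print([ (k,(m&(abs(y-k)<2)).sum()) for k in range(-160,-60,4)])
E
```

```text
at [512.9 -19.2  52.5] 1.422 w 45.6 F [-0.3  0.5 -0.7] t 17.15
(np.float64(510.99387999999993), np.float64(-19.07024), 30, 1.424) -> -0.01 -0.19 2.25 -0.002
white [322. 130.] 96 [706.1 -52.9  79. ] rack [198.3 -77.8]
white [237. 198.] 172 [539.7 161.8  61.2] rack [  2.3 110.1]
white [350. 214.] 245 [ 498.1 -119.2   69.2] rack [   2.4 -173.9]
white [454. 232.] 232 [ 451.  -377.1   62.3] rack [  -6.5 -436. ]
white [ 34. 289.] 225 [319.5 658.9  68.7] rack [-288.4  569.5]
[(-160, np.int64(0)), (-156, np.int64(4)), (-152, np.int64(7)), (-148, np.int64(0)), (-144, np.int64(83)), (-140, np.int64(215)), (-136, np.int64(282)), (-132, np.int64(320)), (-128, np.int64(343)), (-124, np.int64(370)), (-120, np.int64(310)), (-116, np.int64(3)), (-112, np.int64(0)), (-108, np.int64(0)), (-104, np.int64(0)), (-100, np.int64(0)), (-96, np.int64(0)), (-92, np.int64(0)), (-88, np.int64(0)), (-84, np.int64(0)), (-80, np.int64(0)), (-76, np.int64(0)), (-72, np.int64(2)), (-68, np.int64(58)), (-64, np.int64(340))]
```

play_rows(moves=[[-1,0,-0.2,1,0],[-1,0,-0.2,1.8,0],[-1,0,-0.2,2.3,0],[-1,0,-0.2,2.3,0],[-1,0,-0.2,2.3,0],[0,0,-0.2,2.3,0],[0,0,-0.2,2.3,0],[0.5,0,-0.2,2.3,0],[1,0,-0.2,-1,0],[1,0,-0.2,-7,0],[1,0,-0.2,-8,0],[1,0,-0.2,-8,0]])

```text
t: 18.75
ee_pos: [510.3, -18.5, 131.4]
eef_rot: [3.139, 0.0, 1.423]
ft_force: [-1.3, -0.1, -0.8]
grip_width: 90.6
grip_force: 0.0
```

```bash
python3 - <<'E'
from h import *
jars(); plan([(451,-377,130,1.424),(451,-377,20,1.424)])
E
```

```text
white [322. 130.] 102 [705.7 -53.   79.6] rack [198. -78.]
white [351. 126.] 82 [ 715.4 -124.8   78.7] rack [ 218.1 -147.6]
white [236. 198.] 120 [540.4 165.1  61.5] rack [  2.4 113.5]
white [350. 214.] 217 [ 497.6 -121.2   69.2] rack [   2.1 -176. ]
white [454. 232.] 233 [ 451.  -377.    62.4] rack [  -6.4 -435.8]
white [ 34. 289.] 229 [319.6 658.6  68.9] rack [-288.2  569.3]
at [509.1 -18.4 129.9] 1.423 w 91.9 F [-0.2  0.1 -0.7] t 18.8
(451, -377, 130, 1.424) -> -36.33 -0.46 -0.01 -0.001
(451, -377, 20, 1.424) -> -36.33 -0.46 10.99 -0.001
```

play_rows(moves=[[1,-36.3,-0.5,0,0],[1,-36.3,-0.5,0,0],[1,-36.3,-0.5,0,0],[1,-36.3,-0.5,0,0],[1,-36.3,-0.5,0,0],[1,-36.3,-0.5,0,0],[1,-36.3,-0.5,0,0],[1,-36.3,-0.5,5,0],[1,-36.3,-0.5,9,0],[1,-36.3,-0.5,11,0],[1,-36.3,-0.5,11,0],[-1,-36.3,-0.5,11,0],[-1,-36.3,-0.5,11,0],[-1,-36.3,-0.5,11,0],[-1,-36.3,-0.5,11,0],[-1,-36.3,-0.5,11,0],[-1,-36.3,-0.5,11,0],[-1,-36.3,-0.5,11,0],[-1,-36.3,-0.5,8,0],[-1,-36.3,-0.5,3,0]])

```text
t: 21.3
ee_pos: [449.2, -375.0, 98.5]
eef_rot: [-3.137, -0.004, 1.423]
ft_force: [0.4, -0.1, -2.1]
grip_width: 45.8
grip_force: 20.0
```

play_rows(moves=[[-1,0,0,-4,0],[-1,0,0,-4,0],[-1,0,0,-4,0]])

```text
t: 21.68
ee_pos: [450.4, -376.2, 139.3]
eef_rot: [-3.14, -0.001, 1.423]
ft_force: [-0.4, 0.2, -2.3]
grip_width: 45.7
grip_force: 20.0
```

```bash
python3 - <<'E'
from h import *
jars();a=rack(.4,-23); plan([(*a,140,1.424),(*a,30,1.424)])
E
```

```text
white [321. 132.] 117 [701.5 -51.1  78.9] rack [193.6 -76.7]
white [354. 128.] 112 [ 709.7 -131.    75.4] rack [ 213.4 -154.6]
white [237. 198.] 178 [539.7 161.8  61.2] rack [  2.3 110.2]
white [310. 209.] 261 [509.6 -20.3  68.2] rack [ -0.8 -74.5]
white [330. 212.] 253 [502.8 -69.6  68.5] rack [  -0.3 -124.2]
white [349. 214.] 256 [ 498.2 -118.6   68.9] rack [   2.3 -173.3]
white [ 34. 289.] 245 [320.  658.6  69. ] rack [-287.9  569.3]
at [ 450.  -375.8  138.4] 1.423 w 45.8 F [ 0.1  0.2 -2.8] t 21.725
(np.float64(518.3238799999999), np.float64(30.389760000000006), 140, 1.424) -> 41.18 0.77 -0.16 -0.001
(np.float64(518.3238799999999), np.float64(30.389760000000006), 30, 1.424) -> 41.18 0.77 10.84 -0.001
```

play_rows(moves=[[-1,6,0.1,0,0],[-1,12,0.2,0,0],[-1,18,0.3,0,0],[-1,24,0.4,0,0],[-1,30,0.6,0,0],[-1,36,0.7,0,0],[-1,41.2,0.8,0,0],[-1,41.2,0.8,0,0],[-1,41.2,0.8,4,0],[-1,41.2,0.8,8,0],[-1,41.2,0.8,8.8,0],[-1,41.2,0.8,8.8,0],[-1,41.2,0.8,8.8,0]])

```text
t: 23.35
ee_pos: [520.9, 29.2, 54.4]
eef_rot: [3.139, -0.0, 1.422]
ft_force: [-0.1, 0.8, -2.1]
grip_width: 45.5
grip_force: 20.0
```

```bash
python3 - <<'E'
from h import *
a=rack(.4,-23); plan([(*a,30,1.424)])
E
```

```text
at [520.9  29.2  54.4] 1.422 w 45.5 F [-0.1  0.8 -2.1] t 23.35
(np.float64(518.3238799999999), np.float64(30.389760000000006), 30, 1.424) -> 0.08 -0.28 2.44 -0.002
```

play_rows(moves=[[-1,0.1,-0.3,0,0],[-1,0.1,-0.3,1,0],[-1,0.1,-0.3,1.9,0],[-1,0.1,-0.3,2.4,0],[-1,0.1,-0.3,2.4,0],[-1,0.1,-0.3,2.4,0],[0,0.1,-0.3,2.4,0],[0,0.1,-0.3,2.4,0],[0.5,0.1,-0.3,2.4,0],[1,0.1,-0.3,-1,0],[1,0.1,-0.3,-7,0],[1,0.1,-0.3,-12,0],[1,0.1,-0.3,-14,0],[1,0.1,-0.3,-14,0]])

```text
t: 25.1
ee_pos: [518.3, 31.0, 194.9]
eef_rot: [3.137, -0.0, 1.423]
ft_force: [-1.0, 0.5, 0.1]
grip_width: 92.7
grip_force: 0.0
```

```bash
python3 - <<'E'
from h import *
# handle geometry
u=np.array([.618,-.786]);hub=np.array([546.9,225.8]);hin=hub+60*u
g=hin-68*u
print('hinge',hin,'grasp',g)
yaw=np.arctan2(u[1],u[0])+np.pi  # tool x = -u
print(yaw)
plan([(*g,140,yaw),(*g,73,yaw)])
p=jars();snap('wrist','w5')
p,W,U,V=ww('w5');h=cv2.cvtColor(p,cv2.COLOR_RGB2HSV)
red=((h[...,0]<8)|(h[...,0]>172))&(h[...,1]>150)&(W[...,2]>80)&(W[...,2]<110)
print(red.sum(),np.median(W[red],0),cv2.minAreaRect(W[red][:,:2].astype(np.float32)))
E
```

```text
hinge [583.98 178.64] grasp [541.956 232.088]
2.237102604943179
at [518.3  31.  194.9] 1.423 w 92.7 F [-1.   0.5  0.1] t 25.1
(np.float64(541.956), np.float64(232.08800000000002), 140, np.float64(2.237102604943179)) -> 20.24 -0.62 5.49 -0.814
(np.float64(541.956), np.float64(232.08800000000002), 73, np.float64(2.237102604943179)) -> 20.24 -0.62 12.19 -0.814
white [322. 131.] 103 [703.4 -52.   78.7] rack [195.5 -77.4]
white [353. 126.] 91 [ 715.  -128.8   77.8] rack [ 218.3 -151.7]
white [311. 209.] 199 [509.7 -24.2  68.5] rack [ -0.2 -78.2]
white [330. 212.] 257 [503.  -69.8  68.5] rack [-1.000e-01 -1.244e+02]
white [349. 214.] 253 [ 498.  -118.7   68.8] rack [   2.2 -173.4]
white [ 34. 289.] 236 [319.6 658.8  68.8] rack [-288.3  569.4]
97 [568.30558587 188.16660976  95.98065986] ((567.6369018554688, 188.40402221679688), (5.175734519958496, 12.206194877624512), 70.43624877929688)
```

```bash
python3 - <<'E'
from h import *
p,W,U,V=ww('w1')
hub=np.array([546.9,225.8]);r=np.linalg.norm(W[...,:2]-hub,axis=-1);u=np.array([.618,-.786]);n=np.array([.786,.618])
a=(W[...,:2]-hub)@u;b=(W[...,:2]-hub)@n
for A in range(-40,70,6): print(A,[int(round(np.nanmedian(W[(abs(a-A)<3)&(abs(b-B)<2)][:,2]))) if ((abs(a-A)<3)&(abs(b-B)<2)).sum() else None for B in range(-40,41,4)])
E
```

```text
-40 [1, 0, 1, 0, 60, 60, 60, 61, 60, 61, 60, 61, 61, 60, 60, 59, 0, 0, 0, 0, 0]
-34 [0, 0, 30, 59, 60, 61, 61, 61, 60, 60, 60, 61, 61, 60, 61, 60, 59, None, 0, 0, 0]
-28 [1, 59, 60, 60, 61, 60, 61, 60, 60, 60, 61, 60, 61, 60, 61, 60, 60, 59, None, 0, 0]
-22 [59, 60, 60, 60, 60, 60, 60, 61, 60, 68, 95, 94, 60, 60, 60, 60, 61, 60, 60, 59, 2]
-16 [60, 61, 60, 60, 61, 60, 60, 66, 94, 99, 100, 99, 96, 66, 65, 61, 60, 61, 60, 60, 60]
-10 [61, 60, 61, 61, 61, 61, 67, 67, 67, 99, 100, 99, 96, 66, 66, 62, 60, 60, 60, 60, 60]
-4 [60, 60, 61, 60, 61, 66, 67, 66, 83, 99, 100, 99, 96, 66, 67, 67, 60, 60, 60, 60, 60]
2 [60, 60, 60, 61, 61, 66, 66, 66, 93, 99, 100, 99, 97, 66, 67, 66, 60, 60, 60, 60, 61]
8 [61, 60, 61, 60, 61, 66, 67, 67, 93, 99, 100, 100, 97, 66, 67, 66, 61, 60, 60, 61, 60]
14 [59, 60, 60, 60, 60, 61, 66, 66, 81, 99, 100, 100, 97, 66, 66, 60, 60, 61, 61, 61, 61]
20 [339, 60, 60, 60, 60, 61, 60, 60, 93, 99, 100, 99, 97, 61, 61, 61, 61, 60, 61, 61, 60]
26 [341, 340, 59, 60, 60, 60, 60, 61, 92, 99, 100, 100, 96, 60, 61, 60, 60, 60, 61, 59, 59]
32 [343, 342, 340, 9, 60, 60, 61, 60, 77, 99, 100, 100, 96, 61, 60, 61, 61, 60, 59, 57, None]
38 [357, 356, 342, 341, 340, 59, 60, 60, 93, 99, 100, 100, 96, 60, 61, 60, 60, 59, None, None, 1]
44 [352, 356, 358, 343, 341, 340, 58, 59, 61, 98, 100, 99, 96, 60, 60, 59, None, None, -1, 0, 0]
50 [63, 63, 355, 357, 343, 342, 341, 341, 341, 94, 96, 95, 80, 60, 59, None, None, 0, 0, 1, 1]
56 [62, 63, 62, 354, 356, 358, 344, 345, 348, 343, 339, 98, 97, None, None, 1, 1, 0, 0, 0, 1]
62 [63, 62, 62, 61, 339, 351, 355, 349, 349, 349, 344, 341, 98, None, 1, 1, 0, 0, 0, 0, 0]
68 [63, 62, 277, 299, 337, 41, 353, 355, 357, 350, 349, 347, 343, 0, 0, 1, 0, 0, 1, 1, 0]
```

play_rows(moves=[[1,5,0,0,-0.17],[1,10,-0.2,0,-0.34],[1,15,-0.4,1,-0.51],[1,20.2,-0.6,3,-0.68],[1,20.2,-0.6,5.5,-0.814],[1,20.2,-0.6,5.5,-0.814],[0,20.2,-0.6,5.5,-0.814],[0,20.2,-0.6,5.5,-0.814]])

```text
t: 26.2
ee_pos: [541.4, 231.2, 138.8]
eef_rot: [3.14, 0.001, 2.234]
ft_force: [-0.2, -0.9, -0.1]
grip_width: 77.4
grip_force: 0.0
```

```bash
python3 - <<'E'
from h import *
u=np.array([.618,-.786]);hub=np.array([546.9,225.8]);g=hub-8*u
plan([(*g,74,2.237)]);snap('wrist','w6')
p,W,U,V=ww('w6');h=cv2.cvtColor(p,cv2.COLOR_RGB2HSV)
red=((h[...,0]<8)|(h[...,0]>172))&(h[...,1]>150)&(W[...,2]>80)&(W[...,2]<110)
print(red.sum(),np.median(W[red],0),cv2.minAreaRect(W[red][:,:2].astype(np.float32)))
E
```

```text
at [541.4 231.2 138.8] 2.234 w 77.4 F [-0.2 -0.9 -0.1] t 26.2
(np.float64(541.956), np.float64(232.08800000000002), 74, 2.237) -> 0.03 0.1 6.48 -0.003
1625 [553.1057468  218.26452848  99.13604741] ((557.3567504882812, 212.53994750976562), (16.83110237121582, 74.2470703125), 38.687774658203125)
```

View pics/w6.png

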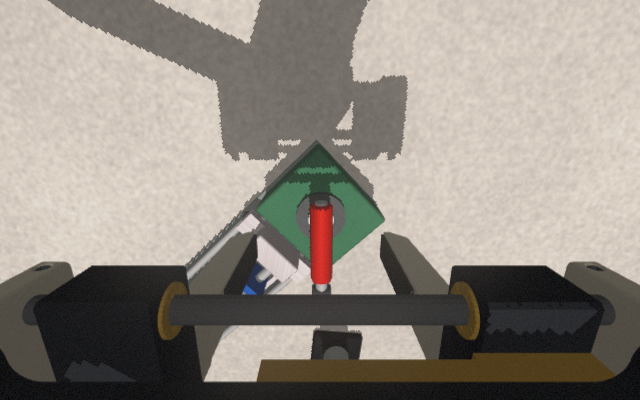

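play_rows(moves=[[-0.3,0,0.1,2.5,0],[-0.5,0,0.1,5,0],[-0.5,0,0.1,6.3,0],[-0.5,0,0.1,6.3,0],[-1,0,0.1,6.3,0],[-1,0,0.1,6.3,0],[-1,0,0.1,6.3,0],[-1,0,0.1,6.3,0],[-1,0,0.1,6.3,0],[-1,0,0.1,6.3,0]], newtons=10)

```text
t: 27.5
ee_pos: [542.3, 232.6, 75.5]
eef_rot: [3.14, 0.001, 2.237]
ft_force: [3.7, 1.3, 4.6]
grip_width: 17.6
grip_force: 10.0
```

```bash
python3 - <<'E'
from h import *
u=np.array([.618,-.786]);hub=np.array([546.9,225.8]);hin=hub+60*u
s=arm.read_state();print(s['grip_force'],s['torque'].round(2)); p=s['ee_pos']
r=(hin-p[:2])@(u); z0=p[2]+19-91; print('r',r,'z0',z0,'lat',(p[:2]-hin)@np.array([.786,.618]))
R=68
wps=[]
for th in np.arange(0,1.58,.0981*2):
    q=hin-u*R*np.cos(th); wps.append((*q.round(1),round(91+R*np.sin(th)-19+(z0 if 0 else 2),1),2.237))
plan(wps)
E
```

```text
10.00835046172142 [ 0.18 -0.63  0.05]
r 68.16130311860606 z0 3.45878288470648 lat 0.5602089805213846
at [542.3 232.6  75.5] 2.237 w 17.6 F [3.7 1.3 4.6] t 27.5
(np.float64(542.0), np.float64(232.1), np.float64(74.0), 2.237) -> -0.02 -0.05 0.15 -0.0
(np.float64(542.8), np.float64(231.1), np.float64(87.3), 2.237) -> -0.15 -0.05 -1.18 -0.0
(np.float64(545.2), np.float64(228.0), np.float64(100.0), 2.237) -> -0.54 -0.05 -2.45 -0.0
(np.float64(549.0), np.float64(223.1), np.float64(111.8), 2.237) -> -1.16 -0.06 -3.63 -0.0
(np.float64(554.2), np.float64(216.5), np.float64(122.1), 2.237) -> -2.0 -0.06 -4.66 -0.0
(np.float64(560.6), np.float64(208.4), np.float64(130.5), 2.237) -> -3.03 -0.05 -5.5 -0.0
(np.float64(567.9), np.float64(199.1), np.float64(136.8), 2.237) -> -4.21 -0.05 -6.13 -0.0
(np.float64(575.7), np.float64(189.1), np.float64(140.7), 2.237) -> -5.48 -0.06 -6.52 -0.0
(np.float64(583.9), np.float64(178.7), np.float64(142.0), 2.237) -> -6.81 -0.06 -6.65 -0.0
```

play_rows(moves=[[-1,0,0,-0.68,0],[-1,-0.14,0,-1.35,0],[-1,-0.3,0,-2,0],[-1,-0.54,0,-2.65,0],[-1,-0.83,0,-3.26,0],[-1,-1.2,0,-3.84,0],[-1,-1.6,0,-4.38,0],[-1,-2.06,0,-4.88,0],[-1,-2.06,0,-4.88,0]])

```text
t: 28.62
ee_pos: [554.3, 216.9, 123.5]
eef_rot: [3.14, -0.001, 2.237]
ft_force: [3.4, 4.7, 1.8]
grip_width: 17.7
grip_force: 10.0
```

```bash
python3 - <<'E'
from h import *
u=np.array([.618,-.786]);hub=np.array([546.9,225.8]);hin=hub+60*u
s=arm.read_state();p=s['ee_pos']
print(p,s['ft_force'],s['grip_width'],s['grip_force'],'r',(hin-p[:2])@u,'lat',(p[:2]-hin)@np.array([.786,.618]))
p,d,s=snap('scene','s2');cv2.imwrite('pics/s2c.png',cv2.resize(p[120:300,250:450],None,fx=3,fy=3)[:,:,::-1])
E
```

```text
[554.30802148 216.86635912 123.53871386] [3.36004735 4.70741976 1.83042142] 17.699434820714306 9.998802468180656 r 48.383200995964415 lat 0.3017148181480264
```

View pics/s2c.png

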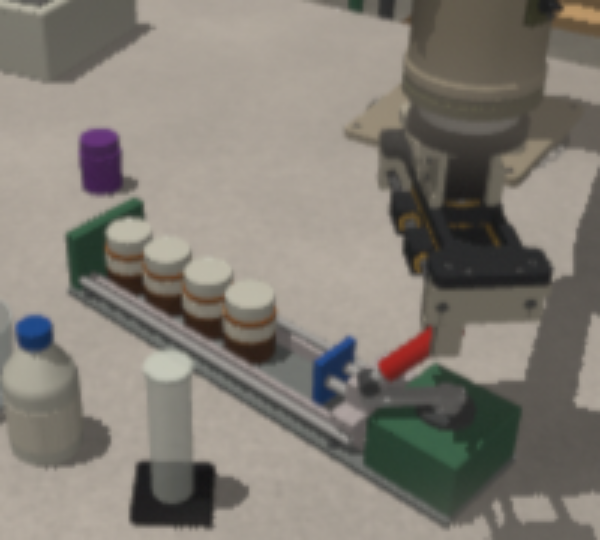

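play_rows(moves=[[-1,-0.51,0,-0.45,0],[-1,-1.07,0,-0.84,0],[-1,-1.66,0,-1.18,0],[-1,-2.28,0,-1.46,0],[-1,-2.92,0,-1.67,0],[-1,-3.58,0,-1.82,0],[-1,-4.26,0,-1.9,0],[-1,-4.8,0,-1.92,0],[-1,-4.9,0,-1.92,0],[-1,-4.9,0,-1.92,0],[-1,-4.9,0,-1.92,0]])

```text
t: 30.05
ee_pos: [584.3, 178.5, 143.1]
eef_rot: [3.141, -0.001, 2.237]
ft_force: [2.4, 3.6, 5.4]
grip_width: 17.1
grip_force: 10.0
```

```bash
python3 - <<'E'
from h import *
u=np.array([.618,-.786]);hub=np.array([546.9,225.8]);hin=hub+60*u
s=arm.read_state();p=s['ee_pos']
print(p,s['ft_force'],s['grip_width'],s['grip_force'],'r',(hin-p[:2])@u,'lat',(p[:2]-hin)@np.array([.786,.618]))
p,d,s=snap('scene','s3');cv2.imwrite('pics/s3c.png',cv2.resize(p[150:300,300:450],None,fx=3.5,fy=3.5)[:,:,::-1])
jars()
V,U=np.mgrid[:400,:640];W=w('scene',U,V,d);h=cv2.cvtColor(p,cv2.COLOR_RGB2HSV)
m=((h[...,0]<8)|(h[...,0]>172))&(h[...,1]>150)&(U>300)&(U<450)&(V>150)&(V<300)&(W[...,2]>70)
Q=W[m];print(m.sum(),Q.mean(0),np.linalg.svd(Q-Q.mean(0),full_matrices=False)[2][0],Q.min(0),Q.max(0))
E
```

```text
[584.31879346 178.50281932 143.08307558] [2.41076252 3.59311315 5.42538919] 17.085792918656043 9.963380098342896 r -0.3171983679812276 lat 0.18151399809841226
white [321. 131.] 125 [702.  -50.8  79.5] rack [194.  -76.4]
white [354. 128.] 140 [ 710.6 -131.1   73.7] rack [ 214.3 -154.5]
white [290. 206.] 259 [517.3  28.7  68.2] rack [ -0.4 -24.8]
white [310. 209.] 260 [509.8 -20.3  68.2] rack [ -0.6 -74.4]
white [330. 212.] 258 [503.1 -69.8  68.2] rack [ 1.000e-01 -1.243e+02]
white [349. 214.] 257 [ 498.2 -118.5   68.4] rack [   2.3 -173.2]
white [ 34. 289.] 249 [320.  658.8  68.8] rack [-287.9  569.5]
73 [604.20677045 193.94554104 137.76475968] [0.70766501 0.32746217 0.62608207] [582.22908134 178.28669746 108.01197206] [1163.59703096  451.98903751  629.223515  ]
```

View pics/s3c.png

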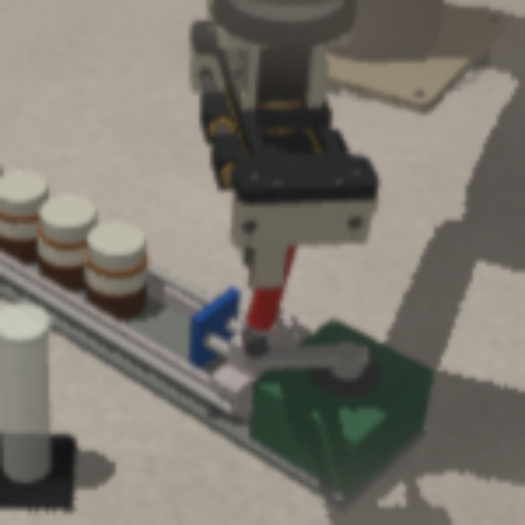

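```bash
cat >> h.py <<'E'
def redaxis(p,W):
    V,U=np.mgrid[:400,:640];h=cv2.cvtColor(p,cv2.COLOR_RGB2HSV)
    m=((h[...,0]<8)|(h[...,0]>172))&(h[...,1]>150)&(W[...,2]>85)&(W[...,2]<180)&(np.linalg.norm(W[...,:2]-[546.9,225.8],axis=-1)<100)
    Q=W[m];c=np.median(Q,0);Q=Q[np.linalg.norm(Q-c,axis=1)<50];a=np.linalg.svd(Q-Q.mean(0),full_matrices=False)[2][0]
    print('red',len(Q),Q.mean(0).round(1),'axis',(a*np.sign(a[2])).round(3),Q.min(0).round(1),Q.max(0).round(1))
E
python3 - <<'E'
from h import *
V,U=np.mgrid[:400,:640]
z=np.load('pics/s3.npz');redaxis(z['p'],w('scene',U,V,z['d']))
z=np.load('pics/s2.npz');redaxis(z['p'],w('scene',U,V,z['d']))
snap('wrist','w7');p,W,U,V=ww('w7');redaxis(p,W)
E
```

```text
red 71 [588.4 186.7 123.9] axis [-0.099  0.212  0.972] [582.2 178.3 108. ] [592.7 196.9 164.9]
red 129 [572.8 203.1 119.6] axis [-0.514  0.518  0.684] [550.8 187.3 103.4] [585.2 216.5 138.6]
red 421 [575.9 188.9 170.1] axis [0.818 0.572 0.055] [568.3 180.1 121.1] [584.7 196.4 172.6]
```

play_rows(moves=[[-1,-0.4,0,0,0],[-1,-0.8,0,0,0],[-1,-0.8,0,0,0],[-1,-0.8,0,0,0]])

```text
t: 30.7
ee_pos: [588.8, 170.6, 142.0]
eef_rot: [-3.14, -0.0, 2.236]
ft_force: [0.9, -1.8, 2.0]
grip_width: 0.4
grip_force: 1.0
```

```bash
python3 - <<'E'
from h import *
s=arm.read_state();print(s['ee_pos'],s['ft_force'],s['grip_width'])
snap('wrist','w8');p,W,U,V=ww('w8');redaxis(p,W)
p,d,s=snap('scene','s4');redaxis(p,w('scene',U,V,d))
E
```

```text
[588.78590193 170.62963019 141.99491798] [ 0.91631029 -1.78397363  2.04555645] 0.38364676405328135
red 431 [575.2 189.3 170.1] axis [-0.68  -0.733  0.032] [567.6 180.8 167.4] [583.9 196.9 172.6]
red 143 [586.7 189.3 138.6] axis [-0.101  0.147  0.984] [579.2 179.4 107.7] [591.7 197.5 167.9]
```

play_rows(moves=[[-0.4,0,0,0,0],[-0.4,0,0,0,0],[-0.4,0,0,0,0],[-0.4,0,0,0,0],[-0.4,1,0,0.8,0],[-0.4,1.85,0,1.5,0],[-0.4,1.85,0,1.5,0],[-1,1.85,0,1.5,0],[-1,1.85,0,1.5,0],[-1,1.85,0,1.5,0],[-1,1.85,0,1.5,0]], newtons=20)

```text
t: 32.17
ee_pos: [578.2, 186.0, 127.9]
eef_rot: [3.141, 0.0, 2.237]
ft_force: [1.5, 1.6, -0.9]
grip_width: 17.7
grip_force: 20.0
```

```bash
python3 - <<'E'
from h import *
s=arm.read_state();print(s['ee_pos'],s['ft_force'],s['grip_width'],s['grip_force'])
snap('wrist','w9');p,W,U,V=ww('w9');redaxis(p,W)
E
```

```text
[578.23579885 185.97452227 127.88772482] [ 1.53823296  1.58853518 -0.85682251] 17.73997816820598 19.997827112674713
red 833 [573.6 190.7 164.9] axis [ 0.103 -0.027  0.994] [566.6 180.8 119.7] [584.4 197.7 173.1]
```

play_rows(moves=[[-1,-0.3,0,-0.04,0],[-1,-0.6,0,-0.06,0],[-1,-0.9,0,-0.08,0],[-1,-0.9,0,-0.08,0],[-1,-0.9,0,-0.08,0]])

```text
t: 32.85
ee_pos: [582.9, 179.9, 128.4]
eef_rot: [3.141, -0.002, 2.237]
ft_force: [-1.7, 6.2, 1.9]
grip_width: 17.5
grip_force: 20.0
```

```bash
python3 - <<'E'
from h import *
s=arm.read_state();print(s['ee_pos'],s['ft_force'],s['grip_width'],s['grip_force'])
snap('wrist','w10');p,W,U,V=ww('w10');redaxis(p,W)
m=(W[...,2]>167)&(W[...,2]<175)&(np.linalg.norm(W[...,:2]-[580,182],axis=-1)<20);print(m.sum(),W[m].mean(0),cv2.minAreaRect(W[m][:,:2].astype(np.float32)))
E
```

```text
[582.94872803 179.92956764 128.44917631] [-1.71447041  6.21571997  1.92099363] 17.53717605293322 20.0005441904068
red 904 [577.4 185.9 165.1] axis [ 0.132 -0.127  0.983] [571.1 175.  123.1] [588.2 192.  172.8]
1358 [578.46403048 184.56234606 171.3183971 ] ((580.2623291015625, 181.8581085205078), (38.13233947753906, 20.669692993164062), 39.3041877746582)
```

play_rows(moves=[[-1,-0.2,0,0,0],[-1,-0.2,0,0,0],[-1,-0.2,0,0,0]])

```text
t: 33.28
ee_pos: [584.1, 178.5, 128.5]
eef_rot: [3.141, -0.002, 2.237]
ft_force: [-2.9, 6.4, 1.1]
grip_width: 17.5
grip_force: 20.0
```

```bash
python3 - <<'E'
from h import *
V,U=np.mgrid[:400,:640]
s=arm.read_state();print(s['ee_pos'],s['ft_force'],s['grip_width'],s['grip_force'])
snap('wrist','w11');p,W,U,V=ww('w11');redaxis(p,W)
p,d,s=snap('scene','s5');redaxis(p,w('scene',U,V,d))
E
```

```text
[584.05585737 178.49479147 128.4633625 ] [-2.93701088  6.3830027   1.09407572] 17.479552656812437 20.000584423542023
red 934 [578.1 184.6 164.8] axis [ 0.152 -0.101  0.983] [572.  173.4 121. ] [589.7 190.8 173. ]
red 30 [590.4 184.1 115. ] axis [-0.124  0.402  0.907] [586.1 176.6 107.4] [594.6 189.4 123.1]
```

play_rows(moves=[[-1,-0.2,0,0,0],[-1,-0.4,0,0,0],[-1,-0.4,0,0,0],[-1,-0.4,0,0,0]])

```text
t: 33.88
ee_pos: [586.6, 175.3, 128.5]
eef_rot: [3.141, -0.002, 2.237]
ft_force: [-1.5, 6.6, 0.8]
grip_width: 17.5
grip_force: 20.0
```

```bash
python3 - <<'E'
from h import *
V,U=np.mgrid[:400,:640]
s=arm.read_state();print(s['ee_pos'],s['ft_force'],s['grip_width'],s['grip_force'])
snap('wrist','w12');p,W,U,V=ww('w12');redaxis(p,W)
E
```

```text
[586.61339665 175.29050827 128.51295685] [-1.46143101  6.57349001  0.8368187 ] 17.548730425169364 20.000370740890503
red 998 [580.1 182.1 164.7] axis [ 0.172 -0.133  0.976] [574.1 170.4 120.5] [591.3 187.8 173.2]
```

play_rows(moves=[[-1,-0.2,0,0,0],[-1,-0.2,0,0,0],[-1,-0.2,0,0,0]])

```text
t: 34.3
ee_pos: [587.5, 174.2, 128.4]
eef_rot: [3.141, -0.003, 2.238]
ft_force: [-3.1, 8.2, 0.6]
grip_width: 17.9
grip_force: 20.0
```

```bash
python3 - <<'E'
from h import *
V,U=np.mgrid[:400,:640]
s=arm.read_state();print(s['ee_pos'],s['ft_force'],s['torque'],s['grip_width'])
snap('wrist','w13');p,W,U,V=ww('w13');redaxis(p,W)
im=np.load('pics/w13.npz')['p'];cv2.imwrite('pics/w13c.png',cv2.resize(im[120:370,180:460],None,fx=2.4,fy=2.4)[:,:,::-1])
E
```

```text
[587.49050762 174.17305128 128.39170384] [-3.05311614  8.16658251  0.55949776] [ 1.52900454  0.64014927 -0.01745891] 17.8573265446473
red 975 [580.8 181.5 165. ] axis [ 0.17  -0.165  0.972] [574.5 169.7 120.8] [592.  187.3 172.9]
```

View pics/w13c.png

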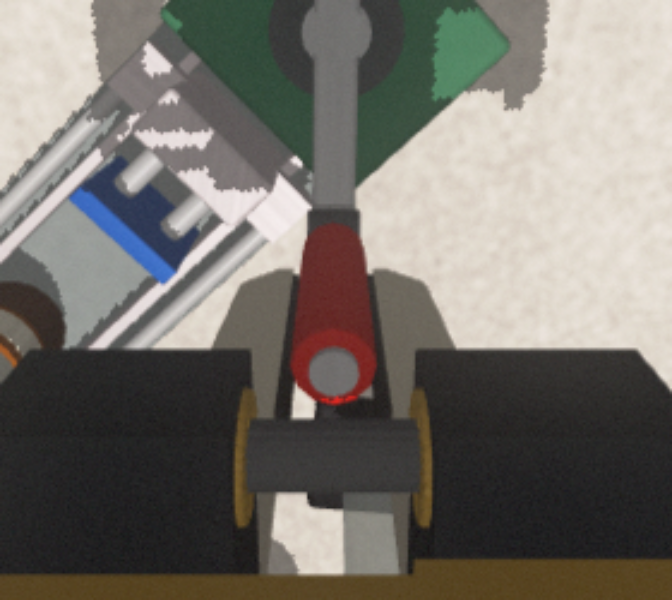

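```bash
python3 - <<'E'
from h import *
u=np.array([.618,-.786]);hub=np.array([546.9,225.8])
for f in('w12','w13'):
    p,W,U,V=ww(f)
    q=W[272:277,316:322].reshape(-1,3);print(np.nanmedian(q,0), 'along',(np.nanmedian(q,0)[:2]-hub)@u)
    m=(W[...,2]>169)&(W[...,2]<174.5)&(U>295)&(U<342)&(V>250)&(V<292);print(m.sum(),W[m].mean(0),((W[m][:,:2]-hub)@u).min(),((W[m][:,:2]-hub)@u).max())
# sleeve line: centre per height on the camera-facing side: min 'along' at each z
m0=(U>300)&(U<340)&(V>205)&(V<275)
for z in range(100,172,8):
    m=m0&(abs(W[...,2]-z)<3); 
    if m.sum()>5: print(z,m.sum(),np.percentile((W[m][:,:2]-hub)@u,[5,50]))
E
```

```text
[582.62308098 179.29546754 173.37879253] along 58.62942655382947
1016 [582.30045643 179.91332181 171.97875724] 50.15812409211075 67.77935544437611
[583.35678962 178.30336082 173.40720731] along 59.8626543817402
1015 [582.78967607 179.12173889 171.92689679] 50.4037917299475 68.65889200366965
100 36 [54.21581945 55.35719178]
108 43 [51.25431444 52.3736889 ]
116 81 [51.11390406 52.32551145]
124 86 [51.30462539 52.32687477]
132 144 [51.25383257 53.57907889]
140 152 [51.44591879 53.51542157]
148 165 [51.3724602  53.25830364]
156 196 [51.40678611 53.39680651]
164 211 [51.45058699 53.23804294]
```

play_rows(moves=[[-0.4,0,0,0,0],[-0.4,0,0,0,0],[-0.4,0,0,0,0],[-0.4,0.57,0,0.3,0],[-0.4,0.57,0,0.3,0],[-0.4,0.57,0,0.3,0],[-1,0.57,0,0.3,0],[-1,0.57,0,0.3,0],[-1,0.57,0,0.3,0],[-1,0.57,0,0.3,0]], newtons=30)

```text
t: 35.6
ee_pos: [585.1, 177.0, 125.5]
eef_rot: [3.141, 0.0, 2.237]
ft_force: [0.9, 1.0, 0.3]
grip_width: 17.6
grip_force: 30.0
```

```bash
cat >> h.py <<'E'
u0=np.array([.618,-.786]);hub=np.array([546.9,225.8])
def cr():
    s=arm.read_state();v=s['ee_pos'][:2]-hub;a=-(np.arctan2(v[1],v[0])-np.arctan2(u0[1],u0[0]))%(2*np.pi)
    print('r',np.hypot(*v).round(1),'a',a.round(3),'pos',s['ee_pos'].round(1),'F',s['ft_force'].round(1),'w',round(s['grip_width'],1),'gf',round(s['grip_force'],1),'t',s['t'])
    er=v/np.hypot(*v);f=s['ft_force'][:2];print('F radial',(f@er).round(1),'F along cw',(f@np.array([er[1],-er[0]])).round(1))
E
python3 - <<'E'
from h import *
cr();jars();snap('wrist','w14')
p,W,U,V=ww('w14');u=u0;m0=(U>300)&(U<340)&(V>205)&(V<292)
for z in range(108,172,16):
    m=m0&(abs(W[...,2]-z)<3); 
    if m.sum()>5: print(z,m.sum(),np.percentile((W[m][:,:2]-hub)@u,[5,50]))
E
```

```text
r 61.9 a 0.002 pos [585.1 177.  125.5] F [0.9 1.  0.3] w 17.6 gf 30.0 t 35.6
F radial -0.2 F along cw -1.3
white [321. 131.] 118 [703.6 -50.6  79. ] rack [195.5 -76. ]
white [354. 128.] 139 [ 710.5 -132.2   74.3] rack [ 214.3 -155.7]
white [290. 206.] 259 [517.5  28.9  68.3] rack [ -0.2 -24.6]
white [310. 209.] 258 [509.7 -20.3  68.2] rack [ -0.7 -74.4]
white [330. 212.] 257 [503.2 -69.7  68.3] rack [ 1.000e-01 -1.242e+02]
white [349. 214.] 255 [ 498.1 -118.5   68.6] rack [   2.2 -173.3]
white [ 34. 289.] 251 [319.6 658.6  68.8] rack [-288.3  569.3]
108 49 [51.00078814 52.28589814]
124 96 [51.11707875 52.52630253]
140 163 [51.12030024 52.72352422]
156 220 [51.12719711 52.77049487]
```

play_rows(moves=[[-1,0.2,-0.6,0,0],[-1,0.27,-1.19,0,0],[-1,0.42,-1.77,0,0],[-1,0.62,-2.34,0,0],[-1,1.2,-3.39,0,0],[-1,1.97,-4.3,0,0],[-1,2.9,-5.05,0,0],[-1,3.98,-5.59,0,0],[-1,5.13,-5.91,0,0],[-1,6.18,-6,0,0],[-1,6.18,-6,0,0]])

```text
t: 37.08
ee_pos: [499.3, 190.4, 125.6]
eef_rot: [3.139, -0.001, 2.238]
ft_force: [6.8, 5.9, -4.0]
grip_width: 17.3
grip_force: 30.0
```

```bash
python3 - <<'E'
from h import *
cr();snap('wrist','w15');p,W,U,V=ww('w15');redaxis(p,W)
for z in range(100,172,16):
    m=(U>280)&(U<360)&(V>190)&(V<292)&(abs(W[...,2]-z)<3)&(p[...,0]>2*p[...,1].astype(int)) 
    if m.sum()>5: print(z,m.sum(),np.percentile((W[m][:,:2]-hub)@u0,[5,50]),np.median((W[m][:,:2]-hub)@[-.786,-.618]))
E
```

```text
r 59.3 a 1.599 pos [499.3 190.4 125.6] F [ 6.8  5.9 -4. ] w 17.3 gf 30.0 t 37.075
F radial -9.0 F along cw 0.7
red 1623 [493.9 196.4 155.1] axis [ 0.039 -0.078  0.996] [488.5 182.7 110.6] [505.8 201.  173. ]
116 78 [-12.61239997 -11.5731963 ] 60.23368048580653
132 101 [-12.60090368 -11.34624576] 60.24597317074388
148 134 [-12.53739756 -11.54198471] 59.72458789496407
164 188 [-12.6679547  -11.34659479] 60.03511822216686
```

play_rows(moves=[[-1,0.8,0.2,0,0],[-1,1.62,0.38,0,0],[-1,3,0.97,0,0],[-1,4.19,1.88,0,0],[-1,5.11,3.06,0,0],[-1,5.72,4.42,0,0],[-1,5.96,5.9,0,0],[-1,5.84,7.39,0,0],[-1,5.35,8.81,0,0],[-1,4.53,10.05,0,0],[-1,3.42,11.06,0,0],[-1,2.1,11.76,0,0],[-1,0.64,12.11,0,0],[-1,0.64,12.11,0,0]])

```text
t: 38.88
ee_pos: [591.0, 267.8, 125.5]
eef_rot: [-3.141, 0.0, 2.236]
ft_force: [0.5, -2.0, 3.4]
grip_width: 17.3
grip_force: 30.0
```

```bash
cat >> h.py <<'E'
def sleeve(f):
    snap('wrist',f);p,W,U,V=ww(f)
    for z in (116,132,148,164):
        m=(U>280)&(U<360)&(V>190)&(V<292)&(abs(W[...,2]-z)<3)&(p[...,0]>2*p[...,1].astype(int))
        if m.sum()>5:
            a=np.percentile((W[m][:,:2]-hub)@u0,5)+9;b=np.median((W[m][:,:2]-hub)@[-.786,-.618]);print(z,'centre u,t',a.round(1),b.round(1),'R',np.hypot(a,b).round(1),'ang',np.arctan2(b,a).round(3)%(2*np.pi))
E
python3 - <<'E'
from h import *
cr();sleeve('w16');jars()
E
```

```text
r 60.9 a 4.618 pos [591.  267.8 125.5] F [ 0.5 -2.   3.4] w 17.3 gf 30.0 t 38.875
F radial -1.0 F along cw 1.8
116 centre u,t -7.4 -59.0 R 59.5 ang 4.588185307179586
132 centre u,t -7.4 -59.7 R 60.2 ang 4.589185307179586
148 centre u,t -7.4 -59.8 R 60.2 ang 4.589185307179586
164 centre u,t -7.6 -59.8 R 60.3 ang 4.586185307179586
white [321. 131.] 120 [702.5 -50.1  79.2] rack [194.4 -75.6]
white [354. 127.] 123 [ 712.7 -131.3   73.9] rack [ 216.4 -154.4]
white [206. 190.] 103 [559.6 234.1  78.7] rack [ 11.4 184.6]
white [260. 202.] 184 [530.4 104.5  61.6] rack [ 1.4 52. ]
white [290. 206.] 258 [517.5  28.8  68.7] rack [ -0.2 -24.7]
white [310. 209.] 252 [510.1 -20.3  68.5] rack [ -0.3 -74.3]
white [330. 212.] 263 [503.  -69.7  67.9] rack [-1.000e-01 -1.243e+02]
white [349. 214.] 257 [ 498.  -118.3   68.6] rack [   2.1 -173.1]
white [ 34. 289.] 254 [319.7 658.2  68.8] rack [-288.1  569. ]
```

play_rows(moves=[[-1,-0.6,0.02,0,0],[-1,-1.2,0.02,0,0],[-1,-2.37,-0.21,0,0],[-1,-3.48,-0.66,0,0],[-1,-4.0,-0.97,0,0],[-1,-4.48,-1.32,0,0],[-1,-4.92,-1.72,0,0],[-1,-5.32,-2.17,0,0],[-1,-5.67,-2.65,0,0],[-1,-5.98,-3.17,0,0],[-1,-6.23,-3.71,0,0],[-1,-6.43,-4.28,0,0],[-1,-6.56,-4.86,0,0],[-1,-6.65,-5.46,0,0],[-1,-6.65,-5.46,0,0]])

```text
t: 40.85
ee_pos: [589.3, 180.9, 125.6]
eef_rot: [-3.141, 0.002, 2.236]
ft_force: [4.3, -2.9, 0.8]
grip_width: 17.8
grip_force: 30.0
```

```bash
python3 - <<'E'
from h import *
cr();sleeve('w17');jars()
E
```

```text
r 61.7 a 6.193 pos [589.3 180.9 125.6] F [ 4.3 -2.9  0.8] w 17.8 gf 30.0 t 40.85
F radial 5.1 F along cw -1.2
116 centre u,t 60.0 -4.0 R 60.1 ang 6.216185307179586
132 centre u,t 59.9 -5.3 R 60.1 ang 6.195185307179586
148 centre u,t 59.9 -4.7 R 60.1 ang 6.205185307179586
164 centre u,t 59.7 -4.7 R 59.9 ang 6.2041853071795865
white [321. 131.] 124 [702.3 -49.9  79.2] rack [194.1 -75.5]
white [354. 128.] 135 [ 711.3 -131.2   74. ] rack [ 215.  -154.5]
white [268. 203.] 183 [527.7  84.2  61.4] rack [ 1.8 31.6]
white [349. 214.] 257 [ 498.1 -118.5   68.7] rack [   2.2 -173.2]
white [ 34. 289.] 247 [319.9 658.5  69. ] rack [-288.   569.2]
```

play_rows(moves=[[-1,0,-0.6,0,0],[-1,0.02,-1.2,0,0],[-1,0.12,-1.79,0,0],[-1,0.28,-2.37,0,0],[-1,0.5,-2.93,0,0],[-1,0.76,-3.46,0,0],[-1,1.09,-3.97,0,0],[-1,1.46,-4.44,0,0],[-1,1.46,-4.44,0,0],[-1,1.46,-4.44,0,0]])

```text
t: 42.2
ee_pos: [544.9, 165.4, 125.5]
eef_rot: [-3.14, 0.001, 2.237]
ft_force: [0.4, -4.6, 2.7]
grip_width: 17.4
grip_force: 30.0
```

```bash
python3 - <<'E'
from h import *
cr();sleeve('w18');jars();p,d,s=snap('scene','s6');cv2.imwrite('pics/s6c.png',cv2.resize(p[160:300,250:450],None,fx=4,fy=4)[:,:,::-1])
E
```

```text
r 60.4 a 0.699 pos [544.9 165.4 125.5] F [ 0.4 -4.6  2.7] w 17.4 gf 30.0 t 42.2
F radial 4.6 F along cw -0.5
116 centre u,t 44.7 39.8 R 59.9 ang 0.728
132 centre u,t 44.5 39.2 R 59.3 ang 0.722
148 centre u,t 44.6 39.7 R 59.8 ang 0.727
164 centre u,t 44.6 39.7 R 59.7 ang 0.727
white [321. 131.] 124 [701.9 -51.1  79.4] rack [194.  -76.7]
white [351. 127.] 108 [ 713.6 -125.5   76.4] rack [ 216.4 -148.6]
white [272. 203.] 183 [526.3  74.   61.4] rack [ 1.9 21.3]
white [ 34. 289.] 244 [320.  658.8  68.8] rack [-288.   569.5]
```

View pics/s6c.png

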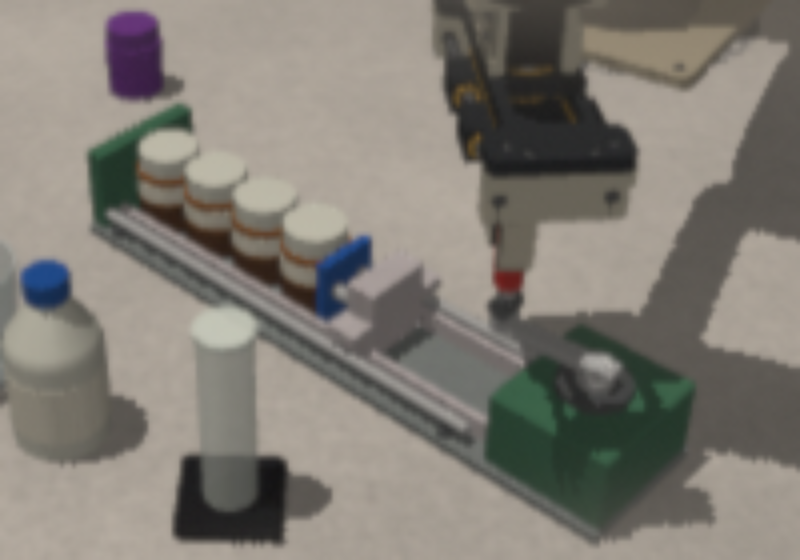

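play_rows(moves=[[-1,0.41,-0.43,0,0],[-1,0.87,-0.82,0,0],[-1,1.36,-1.16,0,0],[-1,1.89,-1.45,0,0],[-1,2.3,-1.63,0,0]])

```text
t: 42.98
ee_pos: [518.3, 173.5, 125.5]
eef_rot: [-3.141, 0.002, 2.237]
ft_force: [3.8, -4.9, 0.2]
grip_width: 17.8
grip_force: 30.0
```

```bash
python3 - <<'E'
from h import *
cr();sleeve('w19');jars()
E
```

```text
r 59.6 a 1.168 pos [518.3 173.5 125.5] F [ 3.8 -4.9  0.2] w 17.8 gf 30.0 t 42.975
F radial 2.5 F along cw -5.7
116 centre u,t 22.0 55.1 R 59.3 ang 1.191
132 centre u,t 21.9 55.7 R 59.9 ang 1.196
148 centre u,t 21.8 55.7 R 59.8 ang 1.197
164 centre u,t 21.8 55.6 R 59.8 ang 1.197
white [321. 131.] 115 [703.3 -50.8  78.8] rack [195.2 -76.2]
white [351. 126.] 95 [ 715.7 -125.5   75.2] rack [ 218.5 -148.3]
white [274. 203.] 179 [525.2  68.2  61.3] rack [ 1.6 15.4]
white [ 34. 289.] 245 [319.5 658.5  68.9] rack [-288.4  569.2]
```

play_rows(moves=[[-1,0,0,0,0],[-1,0,0,0,0],[-1,0,0,0,0]])

```text
t: 43.45
ee_pos: [517.9, 173.8, 125.4]
eef_rot: [-3.14, 0.001, 2.237]
ft_force: [0.9, -5.0, 3.8]
grip_width: 17.7
grip_force: 30.0
```

```bash
python3 - <<'E'
from h import *
cr();sleeve('w20');p,d,s=snap('scene','s7');cv2.imwrite('pics/s7c.png',cv2.resize(p[160:300,250:450],None,fx=4,fy=4)[:,:,::-1])
# pad face and carriage along rack, from wrist and scene
V,U=np.mgrid[:400,:640]
for p,W in((p,w('scene',U,V,d)),ww('w20')[:2]):
    h=cv2.cvtColor(p,cv2.COLOR_RGB2HSV);q=W[...,:2]-O;x=q@ex;y=q@ey
    bl=(h[...,0]>105)&(h[...,0]<125)&(h[...,1]>120)&(abs(x)<30)&(abs(y)<60)&(W[...,2]>30)&(W[...,2]<70)
    if bl.sum()>5: print('pad',bl.sum(),np.percentile(y[bl],[3,50,97]))
    ca=(h[...,1]<50)&(abs(x)<22)&(abs(y)<60)&(W[...,2]>55)&(W[...,2]<66)
    if ca.sum()>5: print('carr top',ca.sum(),np.percentile(y[ca],[3,50,97]))
    ja=(h[...,1]<90)&(h[...,2]>80)&(abs(x)<26)&(y<20)&(W[...,2]>66)&(W[...,2]<75)
    if ja.sum()>5: print('jars',ja.sum(),np.percentile(y[ja],[2,98]),'end -200..-16 ideal lids -198.5..-17.5')
E
```

```text
r 59.5 a 1.174 pos [517.9 173.8 125.4] F [ 0.9 -5.   3.8] w 17.7 gf 30.0 t 43.45
F radial 3.9 F along cw -3.2
116 centre u,t 21.4 55.9 R 59.8 ang 1.204
132 centre u,t 21.5 55.8 R 59.8 ang 1.203
148 centre u,t 21.3 55.8 R 59.7 ang 1.206
164 centre u,t 21.3 55.7 R 59.7 ang 1.205
pad 89 [-13.18095169  -7.8577802   -5.68284848]
carr top 152 [-36.83573902  16.30533126  29.62150936]
jars 504 [-208.04238254  -19.57432761] end -200..-16 ideal lids -198.5..-17.5
jars 73 [-92.17680602 -79.69538325] end -200..-16 ideal lids -198.5..-17.5
```

play_rows(moves=[[-0.35,0,0,0,0],[-0.35,0,0,0,0],[-0.35,0,0,0,0],[-0.35,0.13,-0.09,-0.7,0],[-0.35,0.13,-0.09,-1.45,0.17],[-0.35,0.13,-0.09,-1.45,0.34],[-0.35,0.13,-0.09,-1.45,0.51],[-0.35,0.13,-0.09,-1.45,0.68],[-0.35,0.13,-0.09,-1.45,0.85],[-0.35,0.13,-0.09,-1.45,1.02],[-0.35,0.13,-0.09,-1.45,1.195],[-0.35,0.13,-0.09,-1.45,1.195],[-0.35,0.13,-0.09,-1.45,1.195]])

```text
t: 45.18
ee_pos: [516.5, 174.9, 140.2]
eef_rot: [3.141, -0.0, 1.046]
ft_force: [0.0, -0.5, 0.3]
grip_width: 30.4
grip_force: 0.0
```

```bash
python3 - <<'E'
from h import *
cr();snap('wrist','w21');print(arm.read_state()['eef_rot']);p,W,U,V=ww('w21')
v=np.array([-.5045,-.8634]);n=np.array([v[1],-v[0]])
for z in (108,116,132,148,164):
    m=(U>280)&(U<360)&(V>190)&(V<292)&(abs(W[...,2]-z)<3)&(p[...,0]>2*p[...,1].astype(int))
    if m.sum()>5: q=W[m][:,:2]-hub;print(z,'along',np.percentile(q@v,5)+9,'lat',np.percentile(q@n,[3,50,97]))
cv2.imwrite('pics/w21c.png',cv2.resize(p[100:370,160:480],None,fx=2.2,fy=2.2)[:,:,::-1])
jars()
q=W[...,:2]-O;y=q@ey;x=q@ex;h=cv2.cvtColor(p,cv2.COLOR_RGB2HSV)
ja=(h[...,1]<60)&(abs(x)<26)&(y<20)&(y>-210)&(W[...,2]>66)&(W[...,2]<75);print('jars',ja.sum(),np.percentile(y[ja],[1,99]) if ja.sum() else '')
E
```

```text
r 59.2 a 1.205 pos [516.5 174.9 140.2] F [ 0.  -0.5  0.3] w 30.4 gf 0.0 t 45.175
F radial 0.4 F along cw -0.3
[ 3.14145052e+00 -1.66643699e-04  1.04513122e+00]
108 along 59.641248677622244 lat [-5.40542575 -0.03433631  4.47739335]
116 along 59.69127089871295 lat [-6.16550488  0.35367141  7.59413742]
132 along 59.410199038544945 lat [-6.84884127  0.39774677  8.15745372]
148 along 59.45420368485263 lat [-6.87532051  0.73528342  7.63038105]
164 along 59.40545309677594 lat [-7.08102243 -0.05526548  7.61833182]
white [322. 131.] 116 [703.  -51.5  79.3] rack [195.1 -76.9]
white [354. 128.] 110 [ 710.9 -131.3   75.8] rack [ 214.6 -154.7]
white [274. 203.] 179 [525.2  68.2  61.5] rack [ 1.7 15.4]
white [ 34. 289.] 244 [319.5 658.5  69. ] rack [-288.3  569.2]
jars 0
```

View pics/w21c.png

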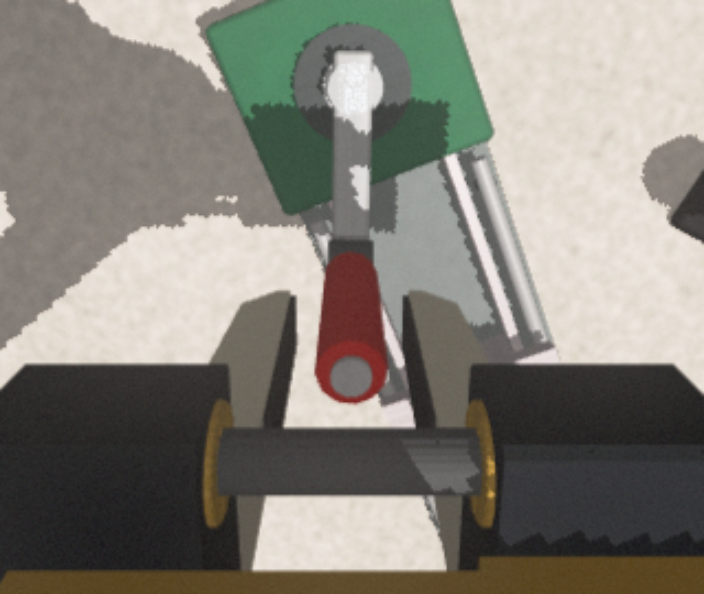

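play_rows(moves=[[-1,0,0,0,0],[-1,0,0,0,0],[-1,0,0,0,0],[-1,0,0,0,0],[-1,0.68,0,0.03,0],[-1,1.35,0,0.14,0],[-1,2.01,0,0.3,0],[-1,2.65,0,0.54,0],[-1,3.26,0,0.83,0],[-1,3.84,0,1.19,0],[-1,4.38,0,1.6,0],[-1,4.88,0,2.06,0],[-1,4.88,0,2.06,0]], newtons=8)

```text
t: 46.9
ee_pos: [541.9, 217.9, 119.3]
eef_rot: [3.141, -0.002, 1.042]
ft_force: [4.8, -0.2, 2.8]
grip_width: 17.8
grip_force: 8.0
```

```bash
cat >> h.py <<'E'
v1=np.array([-.5045,-.8634]);n1=np.array([v1[1],-v1[0]])
def prof(f):
    snap('wrist',f);p,W,U,V=ww(f);h=cv2.cvtColor(p,cv2.COLOR_RGB2HSV);q=W[...,:2]-hub;a=q@v1;l=q@n1
    m=((h[...,0]<8)|(h[...,0]>172))&(h[...,1]>150)&(abs(l)<15)&(abs(a)<90)&(W[...,2]>70)&(W[...,2]<180)
    print('red (along: top z)',[(k,int(np.percentile(W[m&(abs(a-k)<3)][:,2],95))) for k in range(-40,80,6) if (m&(abs(a-k)<3)).sum()>4])
    print('top cam:');redaxis2()
def redaxis2():
    p,d=arm.grab_frame('scene');V,U=np.mgrid[:400,:640];W=w('scene',U,V,d);h=cv2.cvtColor(p,cv2.COLOR_RGB2HSV);q=W[...,:2]-hub;a=q@v1
    m=((h[...,0]<8)|(h[...,0]>172))&(h[...,1]>150)&(abs(q@n1)<20)&(abs(a)<90)&(W[...,2]>70)&(W[...,2]<180)
    print('scene red (along: z)',[(k,int(np.median(W[m&(abs(a-k)<3)][:,2]))) for k in range(-40,80,6) if (m&(abs(a-k)<3)).sum()>2])
E
python3 - <<'E'
from h import *
cr();prof('w22')
E
```

```text
r 9.4 a 1.233 pos [541.9 217.9 119.3] F [ 4.8 -0.2  2.8] w 17.8 gf 8.0 t 46.9
F radial -2.4 F along cw -4.1
red (along: top z) [(2, 150), (8, 155), (14, 157), (20, 153), (26, 147), (32, 139), (38, 133), (44, 124)]
top cam:
scene red (along: z) [(2, 148), (38, 112), (44, 110)]
```

play_rows(moves=[[-1,0.45,0,0.51,0],[-1,0.84,0,1.07,0],[-1,1.18,0,1.66,0],[-1,1.46,0,2.28,0],[-1,1.67,0,2.92,0],[-1,1.82,0,3.58,0],[-1,1.9,0,4.1,0],[-1,1.9,0,4.4,0],[-1,1.9,0,4.4,0]])

```text
t: 48.12
ee_pos: [551.4, 234.1, 74.9]
eef_rot: [3.141, -0.002, 1.042]
ft_force: [7.3, 3.5, 0.9]
grip_width: 17.8
grip_force: 8.0
```

```bash
python3 - <<'E'
from h import *
cr();prof('w23');jars()
E
```

```text
r 9.5 a 4.308 pos [551.4 234.1  74.9] F [7.3 3.5 0.9] w 17.8 gf 8.0 t 48.125
F radial 6.6 F along cw 4.8
red (along: top z) [(-40, 172), (-22, 107), (-16, 117), (-10, 116), (-4, 115), (2, 114), (26, 108), (32, 107), (38, 105), (44, 104), (50, 101)]
top cam:
scene red (along: z) [(-16, 115), (26, 100)]
white [322. 131.] 113 [703.4 -51.3  79.1] rack [195.4 -76.7]
white [351. 127.] 101 [ 713.9 -125.7   76. ] rack [ 216.8 -148.7]
white [274. 203.] 183 [525.6  68.3  61.3] rack [ 2.1 15.6]
white [ 34. 289.] 241 [319.8 658.7  68.8] rack [-288.   569.4]
```

play_rows(moves=[[-0.35,0,0,0,0],[-0.35,0,0,0,0],[-0.35,0,0,0,0],[-0.35,0,0,-2.5,0],[-0.35,0,0,-5,0],[-1,0,0,-6,0],[-1,0,0,-6,0],[-1,0,0,-6,0],[-1,0,0,-6,0],[-1,0,0,-6,0],[-1,0,0,-6,0]])

```text
t: 49.65
ee_pos: [550.6, 233.3, 135.0]
eef_rot: [-3.141, 0.0, 1.042]
ft_force: [0.5, -0.3, -0.7]
grip_width: 0.9
grip_force: 0.0
```

```bash
python3 - <<'E'
from h import *
cr();prof('w24')
E
```

```text
r 8.4 a 4.26 pos [550.6 233.3 135. ] F [ 0.5 -0.3 -0.7] w 0.9 gf 0.0 t 49.65
F radial -0.0 F along cw 0.6
red (along: top z) [(-16, 177), (-10, 179), (-4, 114)]
top cam:
scene red (along: z) [(-22, 107), (-16, 111), (-10, 112), (-4, 112), (2, 108), (8, 107), (14, 107), (20, 106), (26, 104), (32, 103), (38, 101), (44, 100)]
```

play_rows(moves=[[-1,0.3,0,1,0],[-1,0.3,0,1.8,0],[-1,0.3,0,2.2,0],[-1,0.3,0,2.6,0],[-1,0.3,0,3,0],[-1,0.3,0,3.3,0],[-1,0.3,0,3.5,0],[-1,0.3,0,3.5,0],[-1,0.3,0,3.5,0]])

```text
t: 50.88
ee_pos: [552.0, 235.8, 100.2]
eef_rot: [-3.141, 0.001, 1.042]
ft_force: [0.1, -0.5, -0.6]
grip_width: 0.6
grip_force: 0.0
```

```bash
python3 - <<'E'
from h import *
cr();prof('w25')
E
```

```text
r 11.2 a 4.281 pos [552.  235.8 100.2] F [ 0.1 -0.5 -0.6] w 0.6 gf 0.0 t 50.875
F radial -0.4 F along cw 0.3
red (along: top z) [(-22, 99), (-16, 144), (-10, 146)]
top cam:
scene red (along: z) [(-22, 94), (-16, 94), (-10, 94), (-4, 95), (2, 94), (8, 94), (14, 97), (20, 97), (26, 97), (32, 97), (38, 96), (44, 97)]
```

play_rows(moves=[[-1,0,0,-2,0],[-1,0,0,-6,0],[-1,0,0,-12,0],[-1,0,0,-15,0],[-1,6,10,-15,0],[-1,12,0,-15,0],[-1,18,0,-15,0],[-1,18,0,-15,0],[-1,18,0,-15,0]])

```text
t: 52.1
ee_pos: [642.6, 393.9, 250.3]
eef_rot: [-3.141, 0.0, 1.045]
ft_force: [-0.1, -1.0, 0.2]
grip_width: 0.7
grip_force: 0.0
```

```bash
python3 - <<'E'
from h import *
cr();redaxis2()
p,d=arm.grab_frame('top');V,U=np.mgrid[:400,:640];W=w('top',U,V,d);h=cv2.cvtColor(p,cv2.COLOR_RGB2HSV);q=W[...,:2]-hub;a=q@v1
m=((h[...,0]<8)|(h[...,0]>172))&(h[...,1]>140)&(np.linalg.norm(q,axis=-1)<90)&(W[...,2]>70)
print('top red',m.sum(),[(k,int(np.median(W[m&(abs(a-k)<3)][:,2]))) for k in range(-40,80,6) if (m&(abs(a-k)<3)).sum()>2],cv2.minAreaRect(W[m][:,:2].astype(np.float32)))
q=W[...,:2]-O;x=q@ex;y=q@ey
j=(abs(x)<35)&(y<-10)&(y>-197)&(W[...,2]>64)&(h[...,1]<90)&(h[...,2]>90)
for k in(-177,-131,-85,-39):
    mm=j&(abs(y-k)<23);print(k,mm.sum(),x[mm].mean().round(1),y[mm].mean().round(1),np.percentile(W[mm][:,2],[5,50,95]).round(1))
jars()
E
```

```text
r 193.4 a 4.325 pos [642.6 393.9 250.3] F [-0.1 -1.   0.2] w 0.7 gf 0.0 t 52.1
F radial -0.9 F along cw 0.4
scene red (along: z) [(-22, 97), (-16, 97), (-10, 97), (-4, 97), (2, 97), (8, 97), (14, 97), (20, 96), (26, 97), (32, 97), (38, 97)]
top red 179 [(-16, 97), (-10, 98), (-4, 96), (2, 97), (8, 98), (14, 96), (20, 97), (26, 97), (32, 97), (38, 97), (44, 98)] ((541.0735473632812, 213.40118408203125), (62.40747833251953, 17.150436401367188), 59.14027786254883)
-177 228 2.3 -176.6 [67.2 69.9 72.7]
-131 904 -8.2 -121.4 [  68.4 1035.8 1035.8]
-85 230 -0.2 -85.4 [67.5 69.8 72.8]
-39 231 0.0 -39.8 [66.7 69.8 72.7]
white [322. 130.] 91 [705.4 -51.9  78.4] rack [197.6 -77. ]
white [274. 203.] 180 [525.4  68.2  61.3] rack [ 1.9 15.4]
```

```bash
python3 -c "
from workcell import arm
print(arm.sign_off())"
```

```text
the job is handed in; nothing more can be done
None
```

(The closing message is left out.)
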